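Charge a grinding jar with balls and show its label to the reader

TASK

Charge the open grinding jar for the mill: take the scoop from its tray, scoop steel balls out of the bin and tip at least four of the six into the jar, never touching a ball with the fingers; balls left over stay in the bin, and none may end up in the scoop or anywhere else. Finish with the scoop lying flat in its tray again, and the jar standing where it is in front of the code reader, turned so that its label squarely faces the reader's window. Do not tip the jar over, and leave the other things on the bench alone.

Things in the scene. Friction and masses are not known exactly. Their poses are not given: they have to be found in the camera images.
- scoop: blue hand scoop, about 0.16 kg, flat in the tray. Origin: under the middle of its flat floor; +x to the open lip, +z up. Bucket: back wall at x = -43, lip at x = +45, 54 wide outside, 50 inside; floor 2 thick, thinned to under 1 at the lip; open on top and at the lip; side walls 34 high, from x = 0 sloping to 14 at x = +30, where they end; ahead of them the lip narrows, rounded, to 28 wide.
- scoop_grip (a point): pinch point on the scoop's straight handle, at (-79, 0, 74) in the scoop's frame, axes as the scoop's. The handle is 16 wide (along y, flat parallel sides), 12 thick, and rises backwards at 50 degrees from (-40, 0, 28) to (-101, 0, 101).
- scoop_lip (a point): middle of the scoop's front lip, on the underside: at (45, 0, 0) in the scoop's frame.
- tray: fixed shallow stainless tray in which the scoop lives, 200 (x) by 100 (y), 12 high, walls and floor 3 thick. Origin: centre of its underside. The scoop starts with its lip towards the tray's +x.
- tub: fixed open off-white bin with the balls, 225 (x) by 72 (y), 45 high, walls and floor 4. Origin: under its middle; +x to its sloping end. Inside 64 wide; flat floor from x = -108 (upright wall) to +70, then the end wall slopes up and outward at 50 degrees to the rim at x = +105. Balls start between x = +12 and +68; the rest is free. The scoop spans it with 5 to spare a side, less than a ball.
- jar: open-topped stainless grinding jar, about 0.45 kg empty, loose on the bench in front of the reader: outside diameter 68, 70 high, walls 3, inside diameter 62, floor 6. Origin: centre of its underside, z up. Its code label (white with black bars, 60 degrees wide, with a red tick above it that runs up onto the rim) is on its +x side.
- jar_middle (a point): point on the jar's axis, 35 above its underside: the middle of the jar.
- reader: fixed black code reader with a yellow stripe, on a bracket; 75 deep, 70 wide, 71 high in all. Origin: on the bench under the middle of its housing. Its red window looks along its -x axis, towards the jar.
- reader_window (a point): middle of the reader's red window, 25 in front of the reader's origin (at x = -25) and 46 above the bench.
- ball0: steel grinding ball, diameter 15, about 14 g, one of six alike in the bin. Origin: its centre. It rolls with some drag: a surface tilted 20 degrees or more sets it rolling.
- ball1: steel grinding ball, diameter 15, about 14 g, one of six alike in the bin. Origin: its centre. It rolls with some drag: a surface tilted 20 degrees or more sets it rolling.
- ball2: steel grinding ball, diameter 15, about 14 g, one of six alike in the bin. Origin: its centre. It rolls with some drag: a surface tilted 20 degrees or more sets it rolling.
- ball3: steel grinding ball, diameter 15, about 14 g, one of six alike in the bin. Origin: its centre. It rolls with some drag: a surface tilted 20 degrees or more sets it rolling.
- ball4: steel grinding ball, diameter 15, about 14 g, one of six alike in the bin. Origin: its centre. It rolls with some drag: a surface tilted 20 degrees or more sets it rolling.
- ball5: steel grinding ball, diameter 15, about 14 g, one of six alike in the bin. Origin: its centre. It rolls with some drag: a surface tilted 20 degrees or more sets it rolling.
- spare_jar: bystander: a second grinding jar like the first, closed with a steel lid and black knob, 72 across, 92 high. Origin: centre of underside.
- jar_lid: bystander: the jar's steel lid lying on the bench, 74 across, 22 high with its knob. Origin: centre of underside.
- tube_rack: bystander: red rack of small tubes, 82 by 154, 48 high. Origin: centre of underside.
- reagent_bottle: bystander: white bottle with a black cap, 68 across, 130 high. Origin: centre of underside.
- sample_pot: bystander: small clear pot with a pink cap, 44 across, 55 high. Origin: centre of underside.
- microplate: bystander: flat well plate, 86 by 128, 20 high. Origin: centre of underside.
Not all that is in view belongs to the job. There is more than one size of the tray; the one meant has the size given above.

How it is judged:
On the way, in this order (a step that is already met when the one before it is completed fails the run):
1. balls are lifted clear of the bin in the scoop (((x of ball0 in the frame of scoop between -0.042 and 0.047 m and y of ball0 in the frame of scoop between -0.027 and 0.027 m and z of ball0 in the frame of scoop between 0.004 and 0.045 m and height (world z) of ball0 above 0.075 m) or (x of ball1 in the frame of scoop between -0.042 and 0.047 m and y of ball1 in the frame of scoop between -0.027 and 0.027 m and z of ball1 in the frame of scoop between 0.004 and 0.045 m and height (world z) of ball1 above 0.075 m) or (x of ball2 in the frame of scoop between -0.042 and 0.047 m and y of ball2 in the frame of scoop between -0.027 and 0.027 m and z of ball2 in the frame of scoop between 0.004 and 0.045 m and height (world z) of ball2 above 0.075 m) or (x of ball3 in the frame of scoop between -0.042 and 0.047 m and y of ball3 in the frame of scoop between -0.027 and 0.027 m and z of ball3 in the frame of scoop between 0.004 and 0.045 m and height (world z) of ball3 above 0.075 m) or (x of ball4 in the frame of scoop between -0.042 and 0.047 m and y of ball4 in the frame of scoop between -0.027 and 0.027 m and z of ball4 in the frame of scoop between 0.004 and 0.045 m and height (world z) of ball4 above 0.075 m) or (x of ball5 in the frame of scoop between -0.042 and 0.047 m and y of ball5 in the frame of scoop between -0.027 and 0.027 m and z of ball5 in the frame of scoop between 0.004 and 0.045 m and height (world z) of ball5 above 0.075 m))), for 0.2 s.
2. at least four balls are in the jar ((distance between each of ball0, ball1, ball2, ball3 and jar_middle below 0.036 m or distance between each of ball0, ball1, ball2, ball4 and jar_middle below 0.036 m or distance between each of ball0, ball1, ball2, ball5 and jar_middle below 0.036 m or distance between each of ball0, ball1, ball3, ball4 and jar_middle below 0.036 m or distance between each of ball0, ball1, ball3, ball5 and jar_middle below 0.036 m or distance between each of ball0, ball1, ball4, ball5 and jar_middle below 0.036 m or distance between each of ball0, ball2, ball3, ball4 and jar_middle below 0.036 m or distance between each of ball0, ball2, ball3, ball5 and jar_middle below 0.036 m or distance between each of ball0, ball2, ball4, ball5 and jar_middle below 0.036 m or distance between each of ball0, ball3, ball4, ball5 and jar_middle below 0.036 m or distance between each of ball1, ball2, ball3, ball4 and jar_middle below 0.036 m or distance between each of ball1, ball2, ball3, ball5 and jar_middle below 0.036 m or distance between each of ball1, ball2, ball4, ball5 and jar_middle below 0.036 m or distance between each of ball1, ball3, ball4, ball5 and jar_middle below 0.036 m or distance between each of ball2, ball3, ball4, ball5 and jar_middle below 0.036 m)), for 0.2 s.
At the end, for the whole second after the job is handed in: Four or more balls rest in the jar, the rest in jar or bin. The scoop lies flat on the tray's floor (within 60 mm along, 30 mm across of its middle). The jar stands upright, 60-120 mm from the window, within 30 mm of the reader's middle line, its label facing the window to 22 mm (about 14 degrees) ((distance between each of ball0, ball1, ball2, ball3 and jar_middle below 0.036 m or distance between each of ball0, ball1, ball2, ball4 and jar_middle below 0.036 m or distance between each of ball0, ball1, ball2, ball5 and jar_middle below 0.036 m or distance between each of ball0, ball1, ball3, ball4 and jar_middle below 0.036 m or distance between each of ball0, ball1, ball3, ball5 and jar_middle below 0.036 m or distance between each of ball0, ball1, ball4, ball5 and jar_middle below 0.036 m or distance between each of ball0, ball2, ball3, ball4 and jar_middle below 0.036 m or distance between each of ball0, ball2, ball3, ball5 and jar_middle below 0.036 m or distance between each of ball0, ball2, ball4, ball5 and jar_middle below 0.036 m or distance between each of ball0, ball3, ball4, ball5 and jar_middle below 0.036 m or distance between each of ball1, ball2, ball3, ball4 and jar_middle below 0.036 m or distance between each of ball1, ball2, ball3, ball5 and jar_middle below 0.036 m or distance between each of ball1, ball2, ball4, ball5 and jar_middle below 0.036 m or distance between each of ball1, ball3, ball4, ball5 and jar_middle below 0.036 m or distance between each of ball2, ball3, ball4, ball5 and jar_middle below 0.036 m) and (distance between ball0 and jar_middle below 0.036 m or (x of ball0 in the frame of tub between -0.1125 and 0.1125 m and y of ball0 in the frame of tub between -0.036 and 0.036 m and z of ball0 in the frame of tub between 0 and 0.045 m)) and (distance between ball1 and jar_middle below 0.036 m or (x of ball1 in the frame of tub between -0.1125 and 0.1125 m and y of ball1 in the frame of tub between -0.036 and 0.036 m and z of ball1 in the frame of tub between 0 and 0.045 m)) and (distance between ball2 and jar_middle below 0.036 m or (x of ball2 in the frame of tub between -0.1125 and 0.1125 m and y of ball2 in the frame of tub between -0.036 and 0.036 m and z of ball2 in the frame of tub between 0 and 0.045 m)) and (distance between ball3 and jar_middle below 0.036 m or (x of ball3 in the frame of tub between -0.1125 and 0.1125 m and y of ball3 in the frame of tub between -0.036 and 0.036 m and z of ball3 in the frame of tub between 0 and 0.045 m)) and (distance between ball4 and jar_middle below 0.036 m or (x of ball4 in the frame of tub between -0.1125 and 0.1125 m and y of ball4 in the frame of tub between -0.036 and 0.036 m and z of ball4 in the frame of tub between 0 and 0.045 m)) and (distance between ball5 and jar_middle below 0.036 m or (x of ball5 in the frame of tub between -0.1125 and 0.1125 m and y of ball5 in the frame of tub between -0.036 and 0.036 m and z of ball5 in the frame of tub between 0 and 0.045 m)) and linear speed of each of ball0, ball1, ball2, ball3, ball4, ball5 below 0.05 m/s and x of scoop in the frame of tray between -0.06 and 0.06 m and y of scoop in the frame of tray between -0.03 and 0.03 m and z of scoop in the frame of tray below 0.009 m and angle between scoop's own z axis and vertical below 0.12 rad and linear speed of each of scoop, jar below 0.02 m/s and x of reader_window in the frame of jar above 0.05 m and y of reader_window in the frame of jar between -0.022 and 0.022 m and horizontal distance between jar and reader_window between 0.06 and 0.12 m and y of jar in the frame of reader between -0.03 and 0.03 m and x of jar in the frame of reader below 0 m and height (world z) of jar below 0.005 m and angle between jar's own z axis and vertical below 0.1 rad); the robot touches nothing.
It fails at once if the fingers touch a ball (contact force between the fingers and ball0 above 0.5 N or contact force between the fingers and ball1 above 0.5 N or contact force between the fingers and ball2 above 0.5 N or contact force between the fingers and ball3 above 0.5 N or contact force between the fingers and ball4 above 0.5 N or contact force between the fingers and ball5 above 0.5 N).
It fails at once if the jar is tipped (angle between jar's own z axis and vertical above 0.4 rad).
It fails at once if another thing on the bench is moved by more than 20 mm (distance of any of spare_jar, jar_lid, tube_rack, reagent_bottle, sample_pot, microplate from where it was at the start of the episode above 0.02 m).
It also fails if it takes over 70 s, if anything falls off the work surface, if the arm or the gripper's body presses on something with over 40 N, if the wrist force passes 120 N, or if a joint passes its speed limit or range.

ROBOT

A 6-joint arm with a two-finger parallel gripper is mounted at the origin on the work surface. World frame = base frame: x ahead of the robot, y to its left, z up, the work surface at z = 0. Lengths are in m, angles in rad, forces in N, time in s.
With the tool pointing down it reaches from about 0.275 to 0.825 m from the base axis. Payload 4.9 kg.
Tool frame: the origin (TCP) lies at the centre of the arm's flange, where the gripper is bolted on; the fingertips stand 173 mm ahead of it and the grasp point (between the pads) lies robot.grip_depth ahead of it (robot.grip_depth is the distance from the TCP to the grasp point, in m); z points along the fingers, y is the line along which they close (so a half turn about z gives the same grasp; the last joint's range is limited). The gripper opens to 85 mm and grips with 20 to 120 N. Pads are 22 mm wide; open, the fingers measure 114 mm over their backs; the gripper's body (76 mm by 85 mm) begins 54 mm behind the grasp point. The pads swing forward as they close: fully open they stand 13 mm farther back than shut.
Start: joints at [-1.305, 0.326, -0.193, 1.052, 0, 1.437], TCP at [0.214, -0.507, 0.405] pointing down, gripper open.
Joint ranges: [-2.65, 2.65], [-0.97, 1.79], [-1.3, 1.35], [-1.93, 2.1], [-1.47, 1.37], [-3.14, 3.14]. Speed limits (rad/s): [2.57, 2.57, 3.14, 3.14, 3.14, 3.14].

INTERFACE

Orientations are given as a rotation vector (axis times angle).
In Python, from workcell import robot gives the robot as it stands. The module is installed in compiled form; this text tells all that it offers.
- The arm moves only by the tool step_arm, never from a script. Its argument "plan" is text: rows parted by semicolons, each of 4 numbers parted by spaces: the shift along the tool's x, y, z in cm, then the turn about the tool's z in rad. In form: x y z spin; .... A call has 1 to 10 rows; each row shifts and turns the commanded pose from where the row before left it, along the tool's axes as they then stand; what a row does not reach is not made up. A row lasts 1/12 s, in which the tool goes at most 41.7 mm and 7.16 degrees, less where a joint would pass 70% of its speed; a pose out of reach is approached as far as the arm can. A call is refused whole if a number of a shift passes 4.17 or a number of a turn 0.125, either way. A call with a gripper value outside its range is refused whole. "hand" is the opening, from -1 (shut) to 1 (fully open), set as the call begins (left out, the last holds). The fingers move at their own pace and stop on an object; "force" is the grip in N (left out, the last holds). Time passes only in rows, so rows that do not move let the fingers close. It gives the time, the measured TCP pose, the force, the opening and the grip force at its end, in the units of the state.
- robot.get_obs(): the state, without advancing time (a new reading comes with each control period).
- robot.snapshot(name): name is "scene" or "top" or "wrist"; returns (picture, depth): 420x560x3 uint8, blue, green, red; 420x560 float32, m along the optical axis (not along the pixel's ray), 0 where there is no reading.
- robot.camera_info(name): a dict with "vertical_fov" (degrees; the focal length in pixels is half the picture's height over the tangent of half this angle, whatever the lens; pixels are square), "cx", "cy" (the principal point, pixels), "R" (3x3) and "t" (3): a world point X has camera coordinates R X + t. Camera axes: x right, y down, z forward; pixel columns grow to the right and rows downward; lengths in m; the calibration is good to about 2 mm. A picture is of the moment at which its call begins: read the wrist's pose just before it. camera_info takes no time and is no camera call; for the wrist camera it gives the pose at the moment of the call.
- robot.finish_job(): hands the job in; it is judged then, once.
The state is a dict: "t": time; "joints": joint angles; "joint_vel": joint speeds; "joint_torque": joint torques, N m; "eef_pos": TCP position; "eef_rot": TCP orientation; "contact_force": force on the tool from outside, world axes, zero at the start; "wrist_torque": the same for the moment, N m; "width": finger opening in m; "gripper_force": force on a finger pad.
Only numpy, scipy, OpenCV 4.12 (cv2) and the standard library are available. Lean on these libraries where they do the work, as an engineer would, in place of code of your own. Each camera call takes 0.05 s, during which the arm holds its last target. There are 200 camera calls.

## Working session

There is one attempt and no reset: what is moved stays moved. The work goes in short steps, Python scripts to look and compute and a tool call to move; the robot and the scene stay as the last step left them, time stands still between calls to the robot, and variables do not carry over. Pictures are saved under pics/ and viewed, at most 10 in all, crops included, and the job is handed in when it is done.

Besides the shell and the picture viewer there is one more tool, called after "Call:" as a command line: name --argument value ..., lists and objects as JSON in quotes. step_arm: Moves the arm, as the interface text tells. Its arguments: {"type":"object","properties":{"plan":{"type":"string"},"hand":{"type":"number"},"force":{"type":"number"}},"required":["plan"]}

```bash
mkdir -p pics; cat > h.py <<'E'
import numpy as np, cv2
from workcell import robot
def snap(n):
    ci=robot.camera_info(n); im,d=robot.snapshot(n); return im,d,ci
def K(ci): return 210/np.tan(np.radians(ci["vertical_fov"])/2)
def ray(ci,u,v,z):
    "pixel -> world point on plane z"
    R=np.array(ci["R"]);t=np.array(ci["t"]);f=K(ci)
    d=R.T@np.array([(u-ci["cx"])/f,(v-ci["cy"])/f,1]);c=-R.T@t
    return c+d*(z-c[2])/d[2]
def cloud(d,ci):
    f=K(ci);v,u=np.mgrid[0:420,0:560]
    P=np.stack([(u-ci["cx"])/f*d,(v-ci["cy"])/f*d,d],-1)
    return (P-np.array(ci["t"]))@np.array(ci["R"])
E
python3 - <<'E'
from h import *
print({k:(np.round(v,3).tolist() if k!='t' else v) for k,v in robot.get_obs().items()}, robot.grip_depth)
for n in("scene","top"):
    im,d,ci=snap(n); cv2.imwrite(f"pics/{n}0.png",im); np.savez(f"{n}0.npz",im=im,d=d); print(n,{k:np.round(v,3).tolist() for k,v in ci.items()})
E
```

```text
{'t': 0.0, 'joints': [-1.305, 0.327, -0.194, 1.052, -0.0, 1.437], 'joint_vel': [0.0, -0.0, -0.001, -0.0, 0.0, 0.001], 'joint_torque': [-0.001, -44.339, 26.245, 0.015, -0.0, -0.0], 'eef_pos': [0.214, -0.506, 0.404], 'eef_rot': [-3.077, -0.623, 0.0], 'contact_force': [0.39, 0.498, 0.003], 'wrist_torque': [0.046, 0.042, -0.056], 'gripper_force': 0.0, 'width': 0.085} 0.1547
scene {'vertical_fov': 53.419, 'cx': 277.64, 'cy': 216.665, 'R': [[0.087, 0.996, 0.02], [0.642, -0.041, -0.766], [-0.762, 0.079, -0.643]], 't': [-0.025, -0.266, 1.582]}
top {'vertical_fov': 42.821, 'cx': 279.102, 'cy': 204.028, 'R': [[0.016, -1.0, 0.001], [-0.991, -0.016, -0.13], [0.13, 0.001, -0.991]], 't': [-0.026, 0.503, 1.509]}
```

View pics/top0.png

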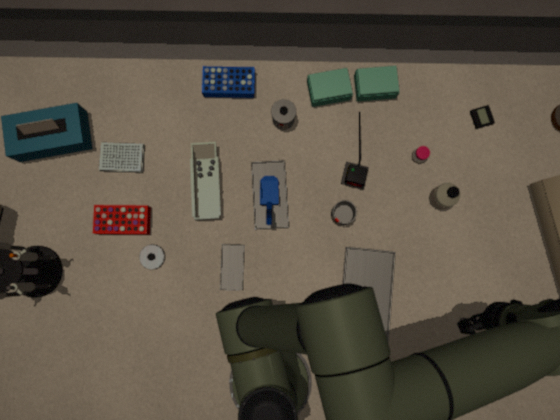

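View pics/scene0.png

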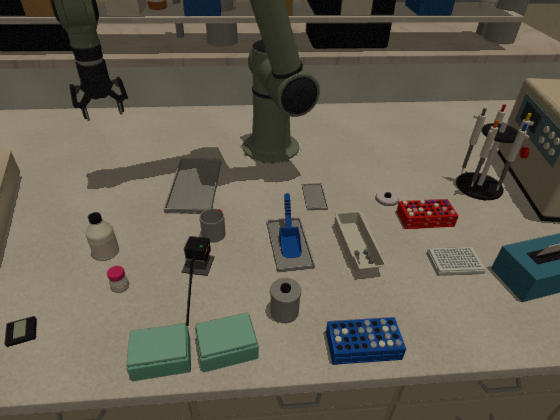

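```bash
cat > m.py <<'E'
from h import *
z=np.load("top0.npz");im,d=z["im"],z["d"];ci=robot.camera_info("top");P=cloud(d,ci)
hsv=cv2.cvtColor(im,cv2.COLOR_BGR2HSV);H,S,V=cv2.split(hsv)
def rep(n,m,box):
    k=np.zeros(m.shape,bool);x0,y0,x1,y1=box;k[y0:y1,x0:x1]=1;m=m&k
    q=P[m];q=q[q[:,2]<.3]
    r=cv2.minAreaRect((q[:,:2]*1000).astype(np.float32))
    print(n,m.sum(),"mean",q.mean(0).round(4),"zmax",q[:,2].max().round(3),"rect",np.round(r[0],1),np.round(r[1],1),round(r[2],1))
rep("scoop blue",(H>100)&(H<130)&(S>120),(250,165,295,230))
g=(P[...,2]>.025)&(P[...,2]<.06)
rep("bin rim",g,(185,135,228,225))
rep("jar",(P[...,2]>.055)&(P[...,2]<.09),(325,195,362,230))
rep("reader top",(P[...,2]>.05)&(P[...,2]<.1),(338,155,372,192))
rep("yellow",(H>20)&(H<35)&(S>120)&(V>80),(338,155,372,192))
m=((H<8)|(H>172))&(S>110)
rep("jar red",m,(325,195,362,230))
rep("reader red",m,(338,155,372,192))
def tray(n,box):
    x0,y0,x1,y1=box;sub=im[y0:y1,x0:x1];lab=cv2.cvtColor(sub,cv2.COLOR_BGR2LAB).astype(float)
    mm=(P[y0:y1,x0:x1,2]>.006)&(P[y0:y1,x0:x1,2]<.03)
    q=P[y0:y1,x0:x1][mm];r=cv2.minAreaRect((q[:,:2]*1000).astype(np.float32));print(n,mm.sum(),np.round(r[0],1),np.round(r[1],1),round(r[2],1))
tray("tray",(243,150,298,236));tray("small",(215,238,250,296));tray("big",(340,240,400,330))
c=np.zeros((600,800,3),np.uint8)
a=cv2.resize(im[130:240,185:385],(800,440),interpolation=cv2.INTER_CUBIC);c[:440]=a
cv2.imwrite("pics/crop.png",c[:440])
E
python3 m.py
```

```text
scoop blue 584 mean [0.5337 0.0121 0.0193] zmax 0.113 rect [514.9  11.6] [153.5  52. ] 0.9
bin rim 711 mean [0.5812 0.1999 0.0416] zmax 0.055 rect [567.5 196.6] [223.6  82.2] 4.2
jar 115 mean [ 0.4777 -0.202   0.0671] zmax 0.077 rect [ 478.9 -201.7] [65.4 67.9] 46.5
reader top 385 mean [ 0.5854 -0.2364  0.0685] zmax 0.078 rect [ 597.  -239.6] [56.3 76.5] 76.9m.py:8: RuntimeWarning: Mean of empty slice.
  print(n,m.sum(),"mean",q.mean(0).round(4),"zmax",q[:,2].max().round(3),"rect",np.round(r[0],1),np.round(r[1],1),round(r[2],1))
  ret = um.true_divide(
Traceback (most recent call last):
  File "m.py", line 14, in <module>
    rep("yellow",(H>20)&(H<35)&(S>120)&(V>80),(338,155,372,192))
    ~~~^^^^^^^^^^^^^^^^^^^^^^^^^^^^^^^^^^^^^^^^^^^^^^^^^^^^^^^^^
  File "m.py", line 8, in rep
    print(n,m.sum(),"mean",q.mean(0).round(4),"zmax",q[:,2].max().round(3),"rect",np.round(r[0],1),np.round(r[1],1),round(r[2],1))
                                                     ~~~~~~~~~~^^
ValueError: zero-size array to reduction operation maximum which has no identity
```

```bash
sed -i '/^rep("yellow"/d' m.py; sed -i 's/^    q=P\[m\];q=q/    q=P[m]\n    if len(q)<3: print(n,"none");return\n    q=q/' m.py; python3 m.py
```

```text
scoop blue 584 mean [0.5337 0.0121 0.0193] zmax 0.113 rect [514.9  11.6] [153.5  52. ] 0.9
bin rim 711 mean [0.5812 0.1999 0.0416] zmax 0.055 rect [567.5 196.6] [223.6  82.2] 4.2
jar 115 mean [ 0.4777 -0.202   0.0671] zmax 0.077 rect [ 478.9 -201.7] [65.4 67.9] 46.5
reader top 385 mean [ 0.5854 -0.2364  0.0685] zmax 0.078 rect [ 597.  -239.6] [56.3 76.5] 76.9
jar red 18 mean [ 0.458  -0.1797  0.0557] zmax 0.075 rect [ 461.7 -181.7] [11.5 16.2] 59.4
reader red 51 mean [ 0.5623 -0.2295  0.0528] zmax 0.072 rect [ 563.6 -229.6] [44.2  6.7] 77.1
tray 640 [541.7  10. ] [250.4 157.6] 2.1
small 153 [321.9 113.7] [161.   95.2] 1.7
big 797 [ 279.1 -283.3] [164.2 249.6] 89.4
```

View pics/crop.png

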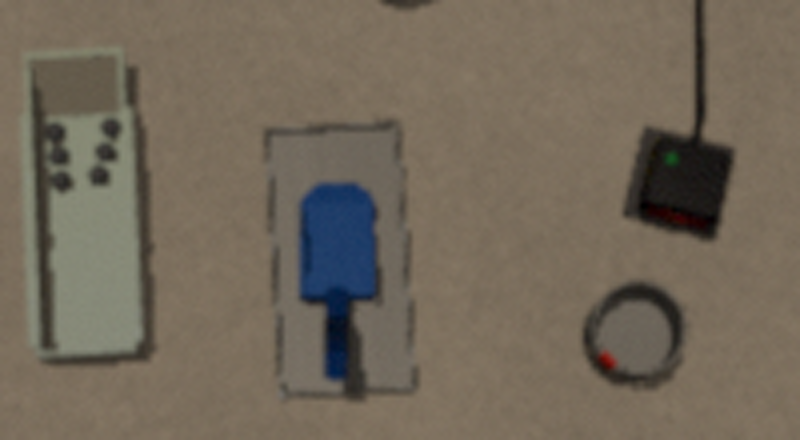

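```bash
python3 - <<'E'
from h import *
ci=robot.camera_info("top")
def pts(n,L,z):
    L=[ray(ci,185+(a+.5)/4-.5,130+(b+.5)/4-.5,z)*1000 for a,b in L];print(n,np.round([p[:2] for p in L],1).tolist());return np.array(L)
t=pts("tray",[(267,128),(398,124),(413,388),(283,397)],.012);print(t.mean(0).round(1))
b=pts("bin",[(25,52),(125,48),(147,355),(35,358)],.045);print(b.mean(0).round(1))
for n,p in(("tray",t),("bin",b)):
    a=(p[0]+p[1]-p[2]-p[3])/2;w=p[0]-p[1];print(n,"yaw",np.degrees(np.arctan2(a[1],a[0])).round(2),"len",np.linalg.norm(a).round(1),"w",np.linalg.norm(w).round(1))
pts("handle top end / rear",[(338,376)],.101);pts("bucket rear corners",[(300,298),(376,298)],.034);pts("lip",[(338,184)],.004)
pts("jar c",[(635,335)],.07);pts("tick",[(607,360)],.07)
pts("reader win ends",[(640,212),(714,236)],.046)
# reader top face front edge
E
```

```text
tray [[630.7, 66.0], [635.3, -30.5], [440.2, -44.2], [432.2, 50.0]]
[534.6  10.3  12. ]
bin [[677.0, 240.8], [681.2, 168.5], [457.8, 145.9], [454.4, 225.4]]
[567.6 195.1  45. ]
tray yaw 4.33 len 197.4 w 96.6
bin yaw 4.87 len 223.8 w 72.5
handle top end / rear [[439.7, 8.7]]
bucket rear corners [[501.9, 38.3], [502.7, -16.4]]
lip [[591.1, 13.1]]
jar c [[474.7, -198.3]]
tick [[456.8, -178.7]]
reader win ends [[566.4, -204.8], [549.8, -257.8]]
```

```bash
cat >> h.py <<'E'
from scipy.spatial.transform import Rotation as Ro
def pose():
    o=robot.get_obs();R=Ro.from_rotvec(o["eef_rot"]).as_matrix();return np.array(o["eef_pos"]),np.arctan2(R[1,0],R[0,0]),R
def plan(p,yaw,tp,tyaw,vmax=41,n=None):
    "rows from p,yaw to tp,tyaw; tool z down, tool x at yaw, tool y = (sin,-cos)"
    D=np.array(tp)-p;dy=tyaw-yaw
    n=n or int(np.ceil(max(np.linalg.norm(D)*1000/vmax,abs(dy)/.124)));out=[];q=np.array(p,float);w=yaw
    for i in range(n):
        d=np.array(p)+D*(i+1)/n-q;c,s=np.cos(w),np.sin(w)
        r=np.round([(c*d[0]+s*d[1])*100,(s*d[0]-c*d[1])*100,-d[2]*100,-dy/n],2)
        r[3]=np.round(-(yaw+dy*(i+1)/n-w),3);out.append(" ".join(f"{x:g}" for x in r))
        x,y,zz=r[:3]/100;q=q+[c*x+s*y,s*x-c*y,-zz];w-=r[3]
    for i in range(0,n,10):print(";".join(out[i:i+10]))
    return q,w
E
python3 - <<'E'
from h import *
p,y,R=pose();print(p,y)
ci=robot.camera_info("wrist");Rc=np.array(ci["R"]);c=-Rc.T@np.array(ci["t"]);print("cam in tool",R.T@(c-p),"axes in tool",(Rc@R).round(3).tolist(),ci["vertical_fov"])
plan(p,y,[.467,.010,.36],np.pi+.035)
E
```

```text
[ 0.21401829 -0.50639785  0.4039682 ] 0.3997752863173796
cam in tool [ 0.0654221  -0.00121266  0.03029865] axes in tool [[-0.001, 1.0, -0.001], [-0.965, -0.001, -0.261], [-0.261, 0.0, 0.965]] 58.84176503764693
1.89 -1.64 0.19 -0.121;2.07 -1.4 0.19 -0.12;2.22 -1.14 0.19 -0.121;2.35 -0.87 0.19 -0.121;2.43 -0.57 0.2 -0.121;2.49 -0.28 0.19 -0.12;2.5 0.02 0.19 -0.121;2.48 0.32 0.19 -0.121;2.42 0.62 0.19 -0.121;2.33 0.91 0.19 -0.12
2.2 1.18 0.19 -0.121;2.05 1.43 0.19 -0.121;1.85 1.68 0.2 -0.121;1.65 1.88 0.19 -0.12;1.4 2.07 0.19 -0.121;1.14 2.23 0.19 -0.121;0.87 2.34 0.19 -0.12;0.58 2.43 0.19 -0.121;0.28 2.49 0.19 -0.121;-0.02 2.5 0.19 -0.121
-0.32 2.48 0.19 -0.12;-0.61 2.42 0.2 -0.121;-0.9 2.33 0.19 -0.121
```

Call:
step_arm --plan "1.89 -1.64 0.2 -0.12;2.07 -1.4 0.2 -0.12;2.22 -1.14 0.2 -0.12;2.35 -0.87 0.2 -0.12;2.43 -0.57 0.2 -0.12;2.49 -0.28 0.2 -0.12;2.5 0.02 0.2 -0.12;2.48 0.32 0.2 -0.12;2.42 0.62 0.2 -0.12;2.33 0.91 0.2 -0.12" --hand 1

```text
t: 0.93
eef_pos: [0.3251, -0.2812, 0.3843]
eef_rot: [-2.182, -2.259, -0.0]
contact_force: [0.0, 0.1, -0.4]
width: 0.0855
gripper_force: 0.0
```

Call:
step_arm --plan "2.2 1.18 0.2 -0.12;2.05 1.43 0.2 -0.12;1.85 1.68 0.2 -0.12;1.65 1.88 0.2 -0.12;1.4 2.07 0.2 -0.12;1.14 2.23 0.2 -0.12;0.87 2.34 0.2 -0.12;0.58 2.43 0.2 -0.12;0.28 2.49 0.2 -0.12;-0.02 2.5 0.2 -0.12"

```text
t: 1.77
eef_pos: [0.4374, -0.0579, 0.3644]
eef_rot: [-0.525, -3.097, -0.0]
contact_force: [0.4, -0.9, 0.6]
width: 0.0855
gripper_force: 0.0
```

Call:
step_arm --plan "-0.32 2.48 0.2 -0.12;-0.61 2.42 0.2 -0.12;-0.9 2.33 0.2 -0.12;0 0 0 0;0 0 0 0"

```text
t: 2.18
eef_pos: [0.4712, 0.0086, 0.3582]
eef_rot: [0.031, -3.14, 0.0]
contact_force: [0.4, -0.0, -0.4]
width: 0.0856
gripper_force: 0.0
```

```bash
python3 - <<'E'
from h import *
p,y,R=pose();print(p,y)
for n in("wrist","top"):
    im,d,ci=snap(n);cv2.imwrite(f"pics/{n}1.png",im);np.savez(f"{n}1.npz",im=im,d=d,R=ci["R"],t=ci["t"])
    if n=="top": break
    P=cloud(d,ci);H,S,V=cv2.split(cv2.cvtColor(im,cv2.COLOR_BGR2HSV));m=(H>100)&(H<130)&(S>110)&(d>0)
    q=P[m]*1000
    for lo,hi in((6,30),(30,40),(40,60),(60,75),(75,90),(90,120)):
        a=q[(q[:,2]>lo)&(q[:,2]<hi)]
        if len(a)>20:print(lo,hi,len(a),"x",np.percentile(a[:,0],[1,99]).round(1),"y",np.percentile(a[:,1],[1,99]).round(1),"ymid",np.median(a[:,1]).round(1))
    a=q[q[:,2]<8];print("floor",a.mean(0).round(1),cv2.minAreaRect(a[:,:2].astype(np.float32)))
E
```

```text
[0.4711662  0.00856171 0.35818838] -3.1220992651700374
6 30 955 x [501.8 579.4] y [-12.8  39.9] ymid 11.7
30 40 498 x [501.6 552.4] y [-13.7  40. ] ymid 9.2
40 60 245 x [488.5 580.6] y [-206.    20.2] ymid 12.0
60 75 147 x [477.3 567. ] y [-211.9   19.6] ymid 12.7
75 90 68 x [466.5 475.1] y [ 5.5 18.7] ymid 12.3
90 120 524 x [435.1 462. ] y [ 4.3 18.7] ymid 10.3
floor [551.3  13.5   5.4] ((545.828125, 11.393379211425781), (87.67061614990234, 55.16529846191406), 0.983664333820343)
```

View pics/wrist1.png

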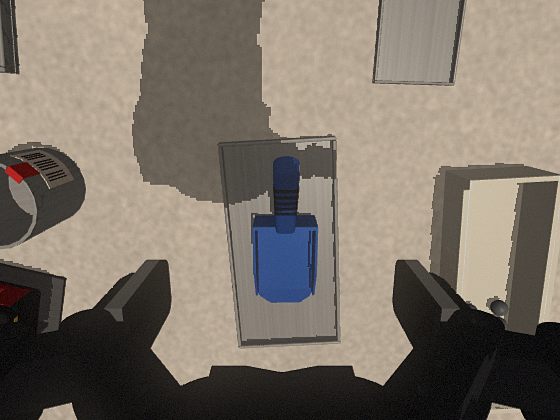

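Call:
step_arm --plan "0.4 0.3 3.2 0;0 0 3.2 0;0 0 3.2 0;0 0 3.1 0;0 0 0 0;0 0 0 0"

```text
t: 2.78
eef_pos: [0.466, 0.0099, 0.231]
eef_rot: [0.025, -3.137, -0.001]
contact_force: [0.6, 0.1, 0.3]
width: 0.0851
gripper_force: 0.0
```

Call:
step_arm --plan "0 0 0 0;0 0 0 0;0 0 0 0;0 0 0 0;0 0 0 0;0 0 0 0;0 0 0 0;0 0 0 0" --hand -1 --force 100

```text
t: 3.45
eef_pos: [0.4673, 0.0107, 0.2324]
eef_rot: [-0.029, 3.14, 0.0]
contact_force: [-2.2, 0.7, 6.1]
width: 0.0147
gripper_force: 97.3
```

Call:
step_arm --plan "0 0 -1 0;0 0 -3 0;0 0 -3 0;0 0 -3 0;0 0 0 0;0 0 0 0"

```text
t: 3.95
eef_pos: [0.4677, 0.0106, 0.3331]
eef_rot: [-0.029, 3.138, -0.001]
contact_force: [0.3, -0.5, -2.2]
width: 0.0143
gripper_force: 97.6
```

```bash
python3 - <<'E'
from h import *
p,y,R=pose();print(p,y%(2*np.pi))
im,d,ci=snap("wrist");cv2.imwrite("pics/wrist2.png",im);np.savez("wrist2.npz",im=im,d=d,R=ci["R"],t=ci["t"])
P=cloud(d,ci);H,S,V=cv2.split(cv2.cvtColor(im,cv2.COLOR_BGR2HSV));m=(H>100)&(H<130)&(S>110)&(d>0)
T=((P-p)@R)*1000  # tool frame
q=T[m]
a=q[(q[:,0]<-20)&(q[:,2]>200)]
print("bucket tool x",np.percentile(a[:,0],[1,50,99]).round(1),"y",np.percentile(a[:,1],[1,99]).round(1),"z",np.percentile(a[:,2],[1,50,99]).round(1))
f=a[(abs(a[:,1])<15)&(a[:,0]<-45)];print("floor fit z vs x",np.polyfit(f[:,0],f[:,2],1),len(f), "y fit",np.polyfit(a[:,0],a[:,1],1))
# bin measures
q=P*1000;m=(q[...,1]>120)&(q[...,1]<260)&(q[...,0]>400)&(q[...,2]>38)&(q[...,2]<52)&(d>0)
if m.sum()>30:print("bin rim",m.sum(),cv2.minAreaRect(q[m][:,:2].astype(np.float32)))
E
```

```text
[0.46772657 0.01058568 0.33313477] 3.159956414831429
bucket tool x [-93.7 -79.  -59.3] y [-16.8  18.4] z [225.9 227.3 228.7]
floor fit z vs x [-3.73839610e-03  2.26972331e+02] 2144 y fit [0.01323041 1.72529572]
bin rim 3282 ((537.0645751953125, 191.30694580078125), (166.19569396972656, 75.58848571777344), 8.843243598937988)
```

View pics/wrist2.png

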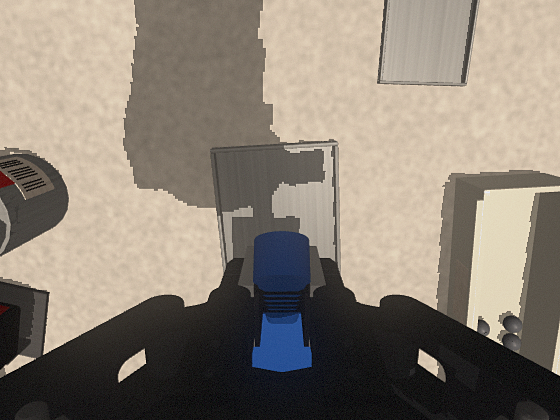

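```bash
python3 - <<'E'
from h import *
p,y,R=pose();plan(p,y%(2*np.pi),[.444,.186,.333],np.pi+.079)
E
```

```text
0.39 3.51 -0.03 -0.012;0.36 3.52 -0.02 -0.012;0.31 3.53 -0.03 -0.012;0.26 3.52 -0.02 -0.013;0.23 3.53 -0.03 -0.012
```

Call:
step_arm --plan "0.4 2 0 -0.01;0.4 3.5 0 -0.01;0.3 3.5 0 -0.01;0.3 3.5 0 -0.01;0.2 3.5 0 -0.01;0 1.6 0 -0.01;0 0 0 0;0 0 0 0;0 0 0 0"

```text
t: 4.75
eef_pos: [0.4431, 0.1853, 0.3304]
eef_rot: [0.122, -3.137, 0.002]
contact_force: [-0.7, 0.6, -1.9]
width: 0.0144
gripper_force: 98.0
```

```bash
python3 - <<'E'
from h import *
p,y,R=pose();print(p,y%(2*np.pi))
im,d,ci=snap("wrist");cv2.imwrite("pics/wrist3.png",im);np.savez("wrist3.npz",im=im,d=d,R=ci["R"],t=ci["t"],p=p,Rt=R)
P=cloud(d,ci);q=P*1000
T=((P-p)@R)*1000
m=(q[...,2]>40)&(q[...,2]<50)&(d>0)&(q[...,0]>400)&(q[...,1]>120)&(q[...,1]<260)
r=cv2.minAreaRect(q[m][:,:2].astype(np.float32));print(m.sum(),r)
# side rims: as function of x
for x in range(440,680,20):
    k=m&(abs(q[...,0]-x)<4);a=q[k][:,1]
    if len(a)>10:
        h=np.histogram(a,bins=np.arange(130,262,2));print(x,[(int(e),int(c)) for e,c in zip(h[1],h[0]) if c>3])
E
```

```text
[0.44307474 0.18529232 0.33041363] 3.2194157258231137
1596 ((476.86737060546875, 192.02752685546875), (42.78144073486328, 81.32585906982422), 4.043044567108154)
460 [(154, 16), (156, 22), (158, 25), (160, 20), (162, 21), (164, 21), (166, 18), (168, 19), (170, 21), (172, 21), (174, 20), (176, 18), (178, 20), (180, 19), (182, 21), (184, 20), (186, 18), (188, 17), (190, 19), (192, 15), (194, 15), (196, 12), (198, 13), (200, 11), (202, 11), (204, 9), (206, 9), (208, 12), (210, 12), (212, 8), (214, 10), (216, 10), (218, 8), (220, 9), (222, 26), (224, 31), (226, 20), (228, 20), (230, 14)]
480 [(150, 7), (152, 30), (154, 22), (156, 28), (158, 32), (160, 9), (224, 34), (226, 26), (228, 29), (230, 27), (232, 15)]
```

View pics/wrist3.png

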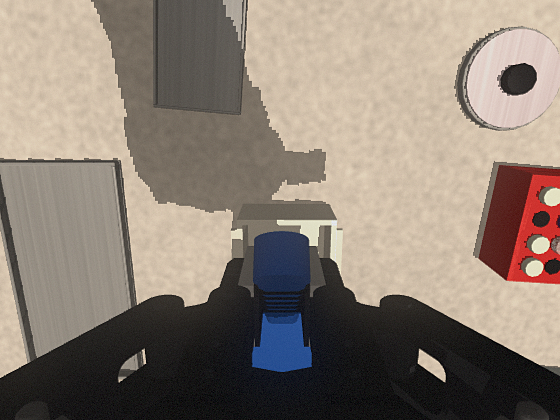

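```bash
python3 - <<'E'
from h import *
def prof(P,d,lo,hi,name):
    q=P*1000
    for x in range(450,690,20):
        k=(abs(q[...,0]-x)<5)&(d>0)&(q[...,1]>130)&(q[...,1]<262)&(q[...,2]>lo)&(q[...,2]<hi)
        a=np.sort(q[k][:,1])
        if len(a)<5: continue
        g=np.split(a,np.where(np.diff(a)>8)[0]+1);print(name,x,[(b[0].round(1),b[-1].round(1),len(b)) for b in g if len(b)>2])
    
for n in("wrist1","wrist2","wrist3"):
    z=np.load(n+".npz");ci=dict(robot.camera_info("wrist"),R=z["R"],t=z["t"]);P=cloud(z["d"],ci)
    prof(P,z["d"],41,49,n)
    q=P*1000;k=(abs(q[...,1]-190)<15)&(q[...,2]>41)&(q[...,2]<49)&(q[...,0]<480)&(q[...,0]>420);print("rear rim x",np.percentile(q[k][:,0],[2,50,98]) if k.any() else 0)
z=np.load("top0.npz");P=cloud(z["d"],robot.camera_info("top"));prof(P,z["d"],38,52,"top rim")
E
```

```text
wrist1 450 [(np.float64(205.7), np.float64(225.5), 43)]
wrist1 470 [(np.float64(150.5), np.float64(159.5), 162), (np.float64(222.3), np.float64(227.3), 97)]
wrist1 490 [(np.float64(151.8), np.float64(161.2), 157), (np.float64(223.8), np.float64(231.8), 129)]
wrist1 510 [(np.float64(152.9), np.float64(162.6), 149), (np.float64(225.6), np.float64(235.8), 164)]
wrist1 530 [(np.float64(154.4), np.float64(164.4), 141), (np.float64(226.5), np.float64(237.4), 152)]
wrist1 550 [(np.float64(156.2), np.float64(165.8), 130), (np.float64(228.4), np.float64(238.3), 151)]
wrist1 570 [(np.float64(229.6), np.float64(240.6), 141)]
wrist1 590 [(np.float64(230.7), np.float64(233.1), 25)]
wrist1 670 [(np.float64(205.5), np.float64(232.1), 161)]
rear rim x [455.29637893 457.6986701  460.70807906]
wrist2 470 [(np.float64(150.3), np.float64(159.7), 195)]
wrist2 490 [(np.float64(151.7), np.float64(161.1), 183)]
wrist2 510 [(np.float64(152.7), np.float64(162.5), 179)]
wrist2 530 [(np.float64(154.5), np.float64(164.8), 164)]
wrist2 550 [(np.float64(156.1), np.float64(165.6), 158), (np.float64(228.0), np.float
[... 951 characters left out ...]
p.float64(226.3), np.float64(232.4), 7)]
top rim 550 [(np.float64(155.1), np.float64(161.8), 10), (np.float64(227.2), np.float64(236.0), 12)]
top rim 570 [(np.float64(155.9), np.float64(165.0), 13), (np.float64(227.8), np.float64(237.0), 11)]
top rim 590 [(np.float64(159.2), np.float64(165.7), 11), (np.float64(231.0), np.float64(237.9), 11)]
top rim 610 [(np.float64(160.1), np.float64(166.0), 10), (np.float64(232.4), np.float64(238.3), 11)]
top rim 630 [(np.float64(160.4), np.float64(169.9), 8), (np.float64(232.9), np.float64(242.2), 10)]
top rim 650 [(np.float64(166.6), np.float64(170.6), 7), (np.float64(236.4), np.float64(237.3), 4)]
top rim 670 [(np.float64(167.6), np.float64(241.1), 80)]
```

Call:
step_arm --plan "-0.2 0.3 0 -0.005;0 0 2 0;0 0 3 0;0 0 3 0;0 0 1 0;0 0 0.3 0;0 0 0 0;0 0 0 0"

```text
t: 5.47
eef_pos: [0.4462, 0.1889, 0.2398]
eef_rot: [-0.13, 3.137, 0.001]
contact_force: [-0.1, 1.2, -2.0]
width: 0.014
gripper_force: 98.0
```

```bash
python3 - <<'E'
from h import *
p,y,R=pose();o=robot.get_obs();print(p,y%(2*np.pi),o["contact_force"],o["wrist_torque"])
im,d,ci=snap("scene");cv2.imwrite("pics/scene2.png",cv2.resize(im[190:290,300:420],(720,600),interpolation=cv2.INTER_CUBIC))
E
```

```text
[0.44623684 0.1889323  0.23980112] 3.2242521854596586 [-0.09767234  1.15695617 -1.96964999] [ 0.01347309  0.0801226  -0.00411018]
```

View pics/scene2.png

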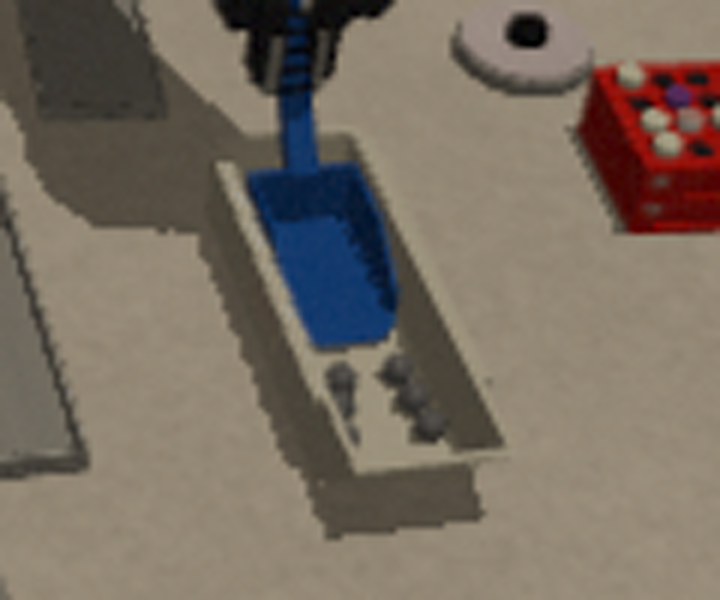

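Call:
step_arm --plan "0 0 0.4 0;0 0 0.25 0;0 0 0 0;0 0 0 0"

```text
t: 5.85
eef_pos: [0.446, 0.1893, 0.2334]
eef_rot: [-0.131, 3.136, 0.001]
contact_force: [-1.6, 0.5, 5.4]
width: 0.0144
gripper_force: 99.1
```

Call:
step_arm --plan "-0.3 0 0 0;-0.6 0 0 0;-0.6 0 0 0;-0.6 0 0 0;-0.6 0 0 0;-0.6 0 0 0;-0.6 0 0 0;-0.6 0 0 0;-0.6 0 0 0;-0.5 0 0 0"

```text
t: 6.68
eef_pos: [0.4998, 0.1938, 0.2336]
eef_rot: [0.132, -3.136, -0.001]
contact_force: [-10.2, -0.7, 14.4]
width: 0.0145
gripper_force: 100.0
```

```bash
python3 - <<'E'
from h import *
p,y,R=pose();o=robot.get_obs();print(p,y%(2*np.pi),o["contact_force"],o["wrist_torque"])
im,d,ci=snap("scene");cv2.imwrite("pics/scene3.png",cv2.resize(im[190:290,300:420],(720,600),interpolation=cv2.INTER_CUBIC))
E
```

```text
[0.49984166 0.19383377 0.23358156] 3.2255557412001044 [-10.17016949  -0.73930026  14.35677994] [-0.22739244  1.87679402  0.01028927]
```

View pics/scene3.png

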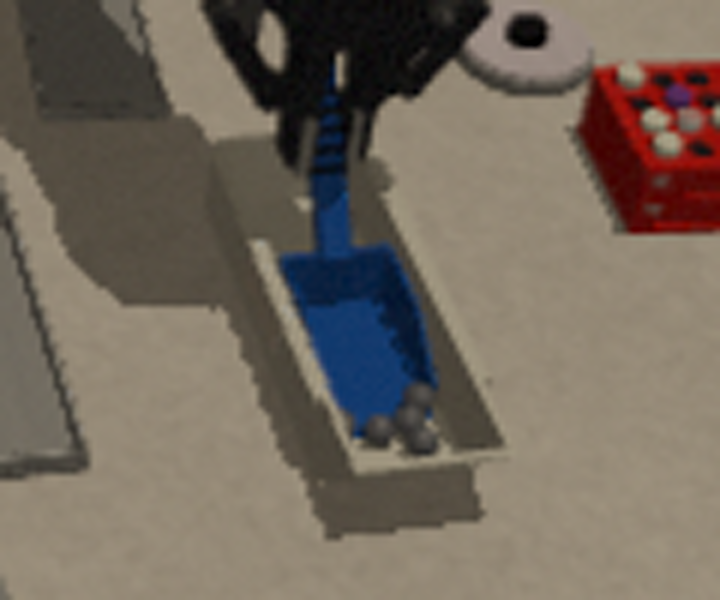

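Call:
step_arm --plan "-0.3 0 -0.05 0;-0.3 0.1 0 0;-0.3 -0.1 0 0;-0.3 -0.1 0 0;-0.2 0.1 0 0;-0.1 0.2 0 0;0 -0.2 0 0;0 0 0 0"

```text
t: 7.4
eef_pos: [0.5161, 0.1953, 0.2336]
eef_rot: [-0.132, 3.138, 0.003]
contact_force: [-2.8, 1.2, 5.1]
width: 0.0146
gripper_force: 98.9
```

```bash
python3 - <<'E'
from h import *
p,y,R=pose();o=robot.get_obs();print(p,y%(2*np.pi),o["contact_force"],o["wrist_torque"])
im,d,ci=snap("scene");im2,d2,ci2=snap("top")
a=cv2.resize(im[225:285,340:400],(400,400),interpolation=cv2.INTER_CUBIC);b=cv2.resize(im2[130:190,180:240],(400,400),interpolation=cv2.INTER_CUBIC)
cv2.imwrite("pics/s4.png",np.hstack([a,b]))
E
```

```text
[0.51609733 0.19534458 0.23360286] 3.2254594865706814 [-2.77822132  1.20218797  5.11804642] [0.28838766 0.55930993 0.06297509]
```

View pics/s4.png

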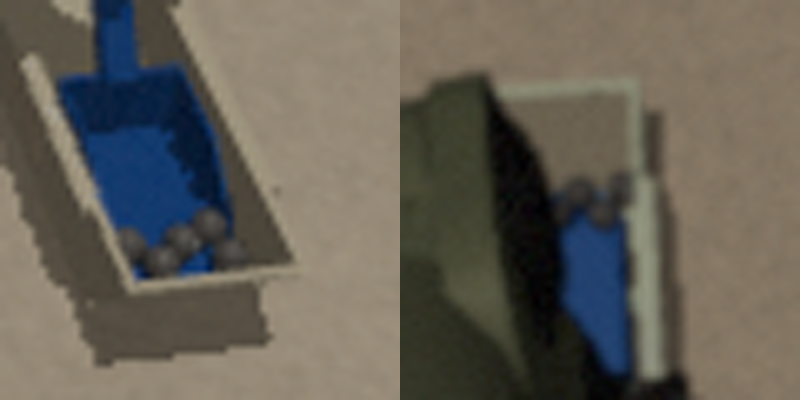

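Call:
step_arm --plan "-0.3 0 -0.3 0;-0.32 0 -0.38 0;-0.32 0 -0.38 0;-0.32 0 -0.38 0;-0.32 0 -0.38 0"

```text
t: 7.92
eef_pos: [0.5304, 0.197, 0.25]
eef_rot: [0.134, -3.133, -0.005]
contact_force: [-6.8, 3.7, -2.9]
width: 0.0143
gripper_force: 98.3
```

```bash
cat > balls.py <<'E'
from h import *
p,y,R=pose();o=robot.get_obs();print(p.round(4),round(y%(2*np.pi),4),np.round(o["contact_force"],1),o["t"])
sc=p+R@np.array([-.079,.0007,.2287])   # scoop origin if level
c,s=np.cos(y-np.pi),np.sin(y-np.pi);A=np.array([[c,-s,0],[s,c,0],[0,0,1]])
print("scoop origin",sc.round(4))
im,d,ci=snap("scene");P=cloud(d,ci);Q=((P-sc)@A)*1000
B,G,Rr=[im[...,i].astype(int) for i in range(3)]
blue=(B>Rr+25)
k=(d>0)&(Q[...,0]>-42)&(Q[...,0]<75)&(abs(Q[...,1])<34)&(Q[...,2]>3)&(Q[...,2]<45)
gray=k&~blue&(im.max(2)<95)
bx=np.array(np.where(k&blue));print("blue in box",bx.shape[1])
big=cv2.resize((gray*255).astype(np.uint8),None,fx=1,fy=1)
n,l,st,ce=cv2.connectedComponentsWithStats(big)
for i in range(1,n):
    if st[i,4]>=6: q=Q[l==i];print("dark blob px",ce[i].round(1),"n",st[i,4],"scoop-frame median",np.median(q,0).round(0),"min",q.min(0).round(0),"max",q.max(0).round(0))
fl=(d>0)&blue&(Q[...,0]>-35)&(Q[...,0]<40)&(abs(Q[...,1])<20)&(abs(Q[...,2])<14);q=Q[fl]
if len(q)>20:print("floor slope z/x",np.polyfit(q[:,0],q[:,2],1).round(3),len(q))
np.savez("last.npz",im=im,d=d)
E
python3 balls.py
```

```text
[0.5304 0.197  0.25  ] 3.2268 [-6.8  3.7 -2.9] 7.9167
scoop origin [0.6077 0.2051 0.0209]
blue in box 199
dark blob px [352.2 247. ] n 17 scoop-frame median [-22. -29.   8.] min [-42. -30.   4.] max [  5. -28.  19.]
dark blob px [372.2 259.9] n 149 scoop-frame median [35. 13. 10.] min [  8. -25.   3.] max [61. 27. 23.]
floor slope z/x [-0.027 -1.612] 203
```

Call:
step_arm --plan "-0.32 0 -0.38 0;-0.32 0 -0.38 0;-0.32 0 -0.38 0;-0.32 0 -0.38 0;-0.32 0 -0.38 0;-0.32 0 -0.38 0;-0.2 0 -0.4 0;0 0 -0.4 0;0 0 0 0"

```text
t: 8.72
eef_pos: [0.5535, 0.1981, 0.2822]
eef_rot: [-0.131, 3.138, -0.001]
contact_force: [-1.7, -1.3, -0.7]
width: 0.0142
gripper_force: 98.3
```

```bash
python3 balls.py
```

```text
[0.5535 0.1981 0.2822] 3.2248 [-1.7 -1.3 -0.7] 8.7167
scoop origin [0.6324 0.2053 0.0535]
blue in box 73
floor slope z/x [ 2.0000e-03 -1.1952e+01] 60
```

```bash
cat > prof.py <<'E'
from h import *
p,y,R=pose();sc=p+R@np.array([-.079,.0007,.2287]);c,s=np.cos(y-np.pi),np.sin(y-np.pi);A=np.array([[c,-s,0],[s,c,0],[0,0,1]])
z=np.load("last.npz");im,d=z["im"],z["d"];P=cloud(d,robot.camera_info("scene"));Q=((P-sc)@A)*1000
blue=(im[...,0].astype(int)>im[...,2].astype(int)+25)
for n,m in(("blue",blue),("dark",~blue&(im.max(2)<95))):
  for x in range(-110,110,10):
    k=m&(d>0)&(abs(Q[...,0]-x)<5)&(abs(Q[...,1])<32)&(Q[...,2]>-60)&(Q[...,2]<100);q=Q[k]
    if len(q)>2:print(n,x,len(q),"z",np.percentile(q[:,2],[0,25,50,75,100]).round(0),"y",np.percentile(q[:,1],[0,50,100]).round(0))
E
python3 prof.py
```

```text
blue -90 7 z [84. 86. 88. 91. 97.] y [0. 3. 7.]
blue -80 15 z [65. 73. 79. 80. 90.] y [-4. -0.  6.]
blue -70 31 z [42. 52. 54. 58. 72.] y [-10.  -1.   6.]
blue -60 157 z [-13.  -2.   9.  32.  53.] y [-28.  -0.  24.]
blue -50 113 z [-12.  -7.  13.  23.  33.] y [-30.   2.  25.]
blue -40 81 z [-15. -11.  -8.   7.  24.] y [-30.   5.  27.]
blue -30 79 z [-16. -13. -11.   2.  20.] y [-30.   6.  25.]
blue -20 88 z [-19. -16. -13.  -1.  19.] y [-30.   3.  24.]
blue -10 83 z [-20. -18. -16.  -1.  15.] y [-29.   3.  27.]
blue 0 69 z [-24. -20. -18. -12.   5.] y [-29.  -4.  26.]
blue 10 26 z [-23. -22. -20. -10.  -6.] y [-29.  -3.  26.]
blue 20 5 z [-24. -15. -14. -11. -10.] y [-20. -14.   1.]
dark -110 8 z [-53. -51. -50. -50. -49.] y [-17. -12.  -7.]
dark -100 10 z [-52. -50. -49. -22. -10.] y [-17. -12.  32.]
dark -90 15 z [-54.  33.  90.  95.  99.] y [-22.   1.  31.]
dark -80 47 z [-52.  74.  82.  89. 100.] y [-26.  -3.  27.]
dark -70 145 z [-52.  66.  76.  87. 100.] y [-23.  -6.  24.]
dark -60 17 z [-51.   1.  25.  29.  41.] y [-29. -14. -10.]
dark -50 4 z [-50. -17.  -5.   0.  14.] y [-30. -30. -14.]
dark -40 4 z [-50. -50. -31. -11. -10.] y [-28. -22. -15.]
dark -30 3 z [-50. -30. -11.  -9.  -8.] y [-30. -30. -16.]
dark 0 8 z [-52. -50. -49. -19. -15.] y [-29.  -9.  29.]
dark 10 74 z [-57. -54. -51. -12.  -5.] y [-32.  11.  31.]
dark 20 130 z [-57. -54. -40. -14.  -8.] y [-31.  -3.  30.]
dark 30 125 z [-58. -54. -52. -16. -10.] y [-31.   2.  29.]
dark 40 37 z [-56. -54. -53. -52.  -8.] y [-30.  -4.  27.]
```

Call:
step_arm --plan "0 0 -0.1 0;0 0 -0.2 0;0 0 -0.3 0;0 0 -0.4 0;0 0 -0.4 0;0 0 -0.4 0;0 0 -0.3 0;0 0 -0.2 0;0 0 -0.1 0;0 0 0 0" --force 120

```text
t: 9.6
eef_pos: [0.5531, 0.198, 0.306]
eef_rot: [-0.131, 3.138, 0.0]
contact_force: [-0.8, 0.2, -2.3]
width: 0.0142
gripper_force: 117.0
```

```bash
cat > balls2.py <<'E'
# fit scoop pitch about pivot from blue points, list dark blobs in pitched scoop frame
from h import *
import sys
from scipy.optimize import minimize_scalar
p,y,R=pose();o=robot.get_obs();print("tcp",p.round(4),round(y%(2*np.pi),4),"F",np.round(o["contact_force"],1),o["t"],o["width"])
cam=sys.argv[1] if len(sys.argv)>1 else "scene"
im,d,ci=snap(cam);np.savez("last.npz",im=im,d=d);P=cloud(d,ci)
piv=p+R@np.array([0,.0007,.1547]);c,s=np.cos(y-np.pi),np.sin(y-np.pi);A=np.array([[c,-s,0],[s,c,0],[0,0,1]])
Q=((P-piv)@A)*1000
b=im.astype(int);blue=(b[...,0]>b[...,2]+25)&(d>0)
k=blue&(np.abs(Q[...,1])<18)&(Q[...,0]>-30)&(Q[...,0]<140)&(Q[...,2]<20)&(Q[...,2]>-150)
q=Q[k]
def fr(q,t):  # lip-up pitch t -> scoop frame
    x=q[...,0]*np.cos(t)+q[...,2]*np.sin(t);z=-q[...,0]*np.sin(t)+q[...,2]*np.cos(t);return np.stack([x-79,q[...,1],z+74],-1)
def cost(t):
    f=fr(q,t);on=(abs(f[:,2]-2)<4)&(f[:,0]>-43)&(f[:,0]<45);ba=(abs(f[:,0]+41)<4)&(f[:,2]>0)&(f[:,2]<34);return -(on|ba).sum()
ts=np.radians(np.arange(-80,40,.5));t=ts[np.argmin([cost(a) for a in ts])]
print("pitch deg",np.degrees(t).round(1),"support",-cost(t),len(q))
F=fr(Q,t);lip=np.array([124*np.cos(t)+74*np.sin(t),0,-74*np.cos(t)+124*np.sin(t)]);print("lip world",(piv+A@lip/1000).round(4))
dark=(d>0)&~blue&(im.max(2)<110)&(F[...,0]>-45)&(F[...,0]<56)&(abs(F[...,1])<30)&(F[...,2]>4)&(F[...,2]<28)
n,l,st,ce=cv2.connectedComponentsWithStats(dark.astype(np.uint8))
for i in range(1,n):
    if st[i,4]>=5:f=F[l==i];print("blob",ce[i].round(0),st[i,4],"med",np.median(f,0).round(0),"min",f.min(0).round(0),"max",f.max(0).round(0))
ys,xs=np.where(dark)
if len(ys)and "-a" in sys.argv:
    for r in range(ys.min()-1,ys.max()+2):print("".join("#" if dark[r,x] else("b" if blue[r,x] else ".") for x in range(xs.min()-3,xs.max()+4)))
    g=cv2.cvtColor(im,cv2.COLOR_BGR2GRAY)
    if "-g" in sys.argv:
        for r in range(ys.min(),ys.max()+1):print(" ".join(f"{g[r,x]:3d}" if dark[r,x] else "  ." for x in range(xs.min(),xs.max()+1)))
E
python3 balls2.py scene -a
```

```text
tcp [0.5531 0.198  0.306 ] 3.2248 F [-0.8  0.2 -2.3] 9.6 0.01417968783353257
pitch deg -14.0 support 434 559
lip world [0.6552 0.2073 0.0495]
......bbbbbbbbbbbbbbbbbbbb.........
....#bbbbbbbbbbbbbbbbbbbbbb........
....#bbbbbbbbbbbbbbbbbbbbbb........
....#bbbbbbbbbbbbbbbbbbbbbb........
...#bbbbbbbbbbbbbbbbbbbbbbbb.......
....bbbbbbbbbbbbbbbbbbbbbbbb.......
....bbbbbbbbbbbbbbbbbbbbbbbb.......
....bbbbbbbbbbbbbbbbbbbbbbbbb......
....#bbbbbbbbbbbbbbbbbbbbbbbb......
.....bbbbbbbbbbbbbbbbbbbbbbbbb.....
.....bbbbbbbbbbbbbbbbbbbbbbbbb.....
.....bbbbbbbbbbbbbbbbbbbbbbbbb.....
.....#bbbbbbbbbbbbbbbbbbbbbbbb.....
......bbbbbbbbbbbbbbbbbbbbbbbb.....
......bbbbbbbbbbbbbbbbbbbbbbbbb....
.......bbbbbbbbbbbbbbbbbbbbbbbb....
.......bbbbbbbbbbbbbbbbbbbbbbbb....
.......bbbbbbbbbbbbbbbbbbbbbb.b....
.......#bbbbbbbbbbbbbbbbbbbbbbb....
........bbbbbbbbbbbbbbbbbbbbbbb....
........bbbbbbbbbbbbbbbbbbbbbbb....
........bbbbbbbbbbbbbbbbbbbbbbbb...
.........bbbbbbbbbbbbbbbbbbbbbb#...
.........bbbbbbbbbbbbbbbbbbbbbbb...
.........bbbbbbbbbbbbbbbbbbbbbb....
..........bbbbbbbbbbbbbbbbbbbbb....
..........bbbbbbbbbbbbbbbbbbbbb....
..........#bbbbbbbbbbbbbbbbbbbb....
...........bbbbbbbbbbbbbbbbbbb.....
```

Call:
step_arm --plan "1 0 0 0;2 0 0 0;2.5 0 0 0;2.5 0 0 0;2 0 0 0;0.8 0 1 0;0 0 1.5 0;0 0 1.5 0;0 0 1 0;0 0 1 0" --force 60

```text
t: 10.48
eef_pos: [0.4462, 0.1893, 0.2466]
eef_rot: [-0.131, 3.135, 0.001]
contact_force: [-1.0, 0.2, 7.6]
width: 0.0139
gripper_force: 114.8
```

Call:
step_arm --plan "0 0 0.6 0;0 0 0.4 0;0 0 0.3 0;0 0 0 0;0 0 0 0"

```text
t: 10.9
eef_pos: [0.4468, 0.1894, 0.234]
eef_rot: [-0.131, 3.134, 0.001]
contact_force: [0.2, 0.2, 6.4]
width: 0.0144
gripper_force: 110.4
```

```bash
python3 balls2.py scene; cat > tub.py <<'E'
# dark ball detection in tub from scene cloud: tub frame
from h import *
z=np.load("last.npz");im,d=z["im"],z["d"];P=cloud(d,robot.camera_info("scene"))
c,s=np.cos(.0755),np.sin(.0755);A=np.array([[c,-s,0],[s,c,0],[0,0,1]]);T=((P-[.5677,.1986,0])@A)*1000
b=im.astype(int);blue=b[...,0]>b[...,2]+25
g=im.max(2)
k=(d>0)&~blue&(T[...,0]>0)&(T[...,0]<106)&(abs(T[...,1])<31)&(T[...,2]>-5)&(T[...,2]<60)
ys,xs=np.where(k);y0,y1,x0,x1=ys.min(),ys.max(),xs.min(),xs.max();print(x0,y0)
for r in range(y0,y1+1):print("".join("b" if blue[r,x] else ("." if not k[r,x] else ("#" if g[r,x]<70 else("+" if g[r,x]<100 else "-"))) for x in range(x0,x1+1)))
dk=k&(g<85);f=T[dk];print(len(f))
E
python3 tub.py
```

```text
tcp [0.4468 0.1894 0.234 ] 3.2249 F [0.2 0.2 6.4] 10.9 0.014371924676028162
pitch deg 7.0 support 299 422
lip world [0.579  0.2012 0.021 ]
blob [343. 227.] 11 med [-25. -29.  21.] min [-44. -30.  13.] max [ -5. -27.  26.]
blob [369. 238.] 43 med [33. 28. 16.] min [ 3. 27.  5.] max [56. 29. 26.]
350 238
bbbbbbbbbbbbbbbbb...+-............
bbbbbbbbbbbbbbbbb...++............
bbbbbbbbbbbbbbbbb...++-...........
bbbbbbbbbbbbbbbbb...+++...........
bbbbbbbbbbbbbbbbb..++++-..........
bbbbbbbbbbbbbbbbb....+++-.........
-bbbbbbbbbbbbbbb++.+++++-.........
..bbbbbbbbbbbb##++.++++++.........
.....b###....######++++++-........
..+.#####.....#####+++++++........
..-+.###.++++++##+++++.+++........
...++++++++++--++--.++.++++.......
...+++-------------++++++++.......
...----------------+++++++.+......
....----------------++++++++-.....
....----------------+++++++++-....
.....----------------++++++++-....
.....----------------+++++.+++....
......----------------++++++++-...
......----------------+++++++++...
......-----------------.+++++++-..
.......----------------+++..+++...
.......----------------.++++++++-.
........---------------.+++++++++.
........----------------++++..+++-
.........----------------+++++++++
.........-----------------+++++++-
.........------------------....-..
..........---------.............-.
.............-..........--++-.....
..............--++++++++++++......
.........++++++++++++++++++++.....
.....++++++++++++++++++++++++.....
.....++++++++++++++++++++++++.....
.......+++++++++++++++++++++++....
.......+++++++++++++++++++++++....
.......+++++++++++++++++++++++-...
........+++++++++++++++++++++++...
........++++++++++++++++++++..-...
........+++++++++++++++.-.........
........++++++++-.................
305
```

Call:
step_arm --plan "0 0 -1 0;0 0 -2 0;0 0 -3 0;2 0 -2 0;3 0 0 0;3 0 0 0;2 0 0 0;0 0 0 0;0 0 0 0" --force 120

```text
t: 11.7
eef_pos: [0.3447, 0.1806, 0.3131]
eef_rot: [0.132, -3.139, 0.0]
contact_force: [0.9, 0.4, -1.8]
width: 0.0135
gripper_force: 117.0
```

```bash
python3 balls2.py scene; cat > tub2.py <<'E'
from h import *
import sys
n=sys.argv[1]
im,d,ci=snap(n);c,s=np.cos(.0755),np.sin(.0755)
# rectify tub floor plane (z=.0115) into a 2 mm grid map by ray casting
f=K(ci);X,Y=np.meshgrid(np.arange(110,-112,-2.5),np.arange(34,-35,-2.5),indexing="ij")
W=np.stack([.5677+(c*X-s*Y)/1000,.1986+(s*X+c*Y)/1000,np.full(X.shape,.0115)],-1)
C=W@np.array(ci["R"]).T+np.array(ci["t"]);u=f*C[...,0]/C[...,2]+ci["cx"];v=f*C[...,1]/C[...,2]+ci["cy"]
m=cv2.remap(im,u.astype(np.float32),v.astype(np.float32),cv2.INTER_LINEAR).astype(int);g=m.max(2)
for i in range(0,len(X)):print(f"{X[i,0]:6.0f} "+"".join("b" if a[0]>a[2]+25 else("#" if max(a)<70 else("+" if max(a)<105 else "-")) for a in m[i]))
E
python3 tub2.py scene
```

```text
tcp [0.3447 0.1806 0.3131] 3.2255 F [ 0.9  0.4 -1.8] 11.7 0.013531049888719962
pitch deg 6.0 support 256 374
lip world [0.4752 0.1923 0.0978]
   110 -----+++++++++++++++++++++++
   108 -----+++++++++++++++++++++++
   105 ----++++++++++++++++++++++++
   102 ----++++++++++++++++++++++++
   100 ----++++++++++++++++++++++++
    98 ----++++++++++++++++++++++++
    95 ----++++++++++++++++++++++++
    92 ----++++++++++++++++++++++++
    90 ---+++++++++++++++++++++++++
    88 ---+++++++++++++++++++++++++
    85 ---+++++++++++++++++++++++++
    82 ----------------+-------++++
    80 ------------------------++++
    78 ------------------------++++
    75 ++++--------------------++++
    72 +++++-------------------++++
    70 +++++-------------------++++
    68 +++++-------------------++++
    65 ++++++------------------++++
    62 +++++-------------------++++
    60 +++++-------------------++++
    58 ++++++------------------++++
    55 ++++++------------------++++
    52 +++++-------------------++++
    50 +++++-------------------++++
    48 +++++-------------------++++
    45 +++++----------
[... 1545 characters left out ...]
--------------++
   -65 ++++++--------------------++
   -68 +++++--------------------+++
   -70 +++++---------------------++
   -72 +++++---------------------++
   -75 #++++---------------------++
   -78 #++++---------------------++
   -80 +++++---------------------++
   -82 +++++---------------------++
   -85 +++++---------------------++
   -88 ++++----------------------++
   -90 +++++---------------------++
   -92 +++++---------------------++
   -95 ++++++---------++++++-----++
   -98 ++++++------+++++++++-----++
  -100 ++++++-----++++++++++-----++
  -102 +++++++++++++++++++++-----++
  -105 +++++++++++++++++++++-----++
  -108 +++++++++++++++++++++-----++
  -110 +++++++++++++++++++++-----++
```

Call:
step_arm --plan "0 0 0 0;0 0 0 0;0 0 0 0;0 0 0 0" --force 20

```text
t: 12.13
eef_pos: [0.3461, 0.1807, 0.3125]
eef_rot: [0.13, -3.139, 0.0]
contact_force: [0.1, 0.6, -1.6]
width: 0.0138
gripper_force: 117.1
```

```bash
python3 balls2.py scene
```

```text
tcp [0.3461 0.1807 0.3125] 3.2245 F [ 0.1  0.6 -1.6] 12.1333 0.01383397219514858
pitch deg 6.0 support 262 368
lip world [0.4766 0.1922 0.0972]
```

Call:
step_arm --plan "0 0 0 0;0 0 0 0;0 0 0 0;0 0 0 0" --hand -1 --force 20

```text
t: 12.52
eef_pos: [0.3457, 0.1807, 0.3127]
eef_rot: [0.131, -3.139, 0.0]
contact_force: [0.9, -0.3, -1.9]
width: 0.0139
gripper_force: 117.1
```

```bash
python3 balls2.py scene
```

```text
tcp [0.3457 0.1807 0.3127] 3.2248 F [ 0.9 -0.3 -1.9] 12.5167 0.013869710860698301
pitch deg 6.0 support 266 370
lip world [0.4762 0.1923 0.0973]
```

Call:
step_arm --plan "0 0 0 0;0 0 0 0" --hand -0.66 --force 20

```text
t: 12.73
eef_pos: [0.3457, 0.1807, 0.3127]
eef_rot: [-0.131, 3.139, -0.0]
contact_force: [0.3, -0.9, -0.7]
width: 0.0147
gripper_force: 69.7
```

```bash
python3 balls2.py scene
```

```text
tcp [0.3457 0.1807 0.3127] 3.2248 F [ 0.3 -0.9 -0.7] 12.7333 0.014669752293863927
pitch deg 6.0 support 264 374
lip world [0.4763 0.1923 0.0974]
```

Call:
step_arm --plan "0 0 0 0;0 0 0 0" --hand -0.64

```text
t: 12.95
eef_pos: [0.3457, 0.1807, 0.3127]
eef_rot: [-0.131, 3.139, -0.0]
contact_force: [0.7, 0.1, -1.8]
width: 0.0156
gripper_force: 29.6
```

```bash
python3 balls2.py scene
```

```text
tcp [0.3457 0.1807 0.3127] 3.2248 F [ 0.7  0.1 -1.8] 12.95 0.015592498224607744
pitch deg 5.5 support 256 370
lip world [0.4757 0.1923 0.0962]
```

Call:
step_arm --plan "0 0 0 0;0 0 0 0" --hand -0.635

```text
t: 13.17
eef_pos: [0.3457, 0.1807, 0.3127]
eef_rot: [0.131, -3.139, 0.0]
contact_force: [-0.5, 0.7, -2.8]
width: 0.0154
gripper_force: 19.5
```

```bash
python3 balls2.py scene
```

```text
tcp [0.3457 0.1807 0.3127] 3.2248 F [-0.5  0.7 -2.8] 13.1667 0.015371972037303864
pitch deg 5.5 support 263 372
lip world [0.4757 0.1922 0.0962]
```

Call:
step_arm --plan "0 0 0 0;0 0 0 0" --hand -0.63

```text
t: 13.38
eef_pos: [0.3457, 0.1807, 0.3127]
eef_rot: [0.131, -3.139, -0.0]
contact_force: [0.6, 1.3, -1.1]
width: 0.016
gripper_force: 9.4
```

```bash
python3 balls2.py scene
```

```text
tcp [0.3457 0.1807 0.3127] 3.2248 F [ 0.6  1.3 -1.1] 13.3833 0.01602270987249291
pitch deg 5.5 support 254 368
lip world [0.4757 0.1922 0.0962]
```

Call:
step_arm --plan "0 0 0 0;0 0 0 0" --hand -0.627

```text
t: 13.6
eef_pos: [0.3458, 0.1807, 0.3127]
eef_rot: [-0.131, 3.139, 0.0]
contact_force: [-0.6, -0.2, -2.4]
width: 0.0161
gripper_force: 3.6
```

```bash
python3 balls2.py scene
```

```text
tcp [0.3458 0.1807 0.3127] 3.2248 F [-0.6 -0.2 -2.4] 13.6 0.01614887412725991
pitch deg -17.5 support 329 435
lip world [0.4415 0.1894 0.0502]
```

Call:
step_arm --plan "0 0 0 0"

```text
t: 13.73
eef_pos: [0.3457, 0.1807, 0.3127]
eef_rot: [0.131, -3.139, -0.0]
contact_force: [0.4, 0.5, -2.6]
width: 0.016
gripper_force: 3.8
```

Call:
step_arm --plan "0 0 0 0;0 0 0 0;0 0 0 0" --hand -1 --force 60

```text
t: 13.98
eef_pos: [0.3458, 0.1807, 0.3127]
eef_rot: [-0.131, 3.139, 0.0]
contact_force: [0.2, 0.3, -1.3]
width: 0.0152
gripper_force: 58.4
```

```bash
python3 balls2.py scene
```

```text
tcp [0.3458 0.1807 0.3127] 3.2248 F [ 0.2  0.3 -1.3] 13.9833 0.015211655615740617
pitch deg -49.5 support 246 379
lip world [0.3699 0.1834 0.0157]
```

Call:
step_arm --plan "0 0 -2 0;-0.5 0 -2 0;-3 0 0 0;-3 0 0 0;-3.2 0 0 0;-3.2 -0.1 0 0;-2.4 0 0 0;0 0 1.5 0;0 0 2 0;0 0 1 0"

```text
t: 14.87
eef_pos: [0.498, 0.1922, 0.3055]
eef_rot: [0.13, -3.136, 0.001]
contact_force: [-0.9, -0.4, -1.8]
width: 0.0151
gripper_force: 58.7
```

Call:
step_arm --plan "0 0 0.4 0;0 0 0 0;0 0 0 0"

```text
t: 15.12
eef_pos: [0.4982, 0.1925, 0.304]
eef_rot: [-0.131, 3.139, 0.0]
contact_force: [-0.8, -0.1, -0.6]
width: 0.0151
gripper_force: 58.7
```

```bash
python3 balls2.py scene; python3 tub2.py scene | head -75 | tail -60
```

```text
tcp [0.4982 0.1925 0.304 ] 3.2249 F [-0.8 -0.1 -0.6] 15.1167 0.015133933142497903
pitch deg -49.5 support 290 427
lip world [0.5223 0.1952 0.0069]
blob [364. 234.] 28 med [41. 29. 16.] min [21. 25.  5.] max [56. 30. 28.]
blob [344. 230.] 5 med [ 24. -29.  15.] min [ 18. -29.   5.] max [ 31. -23.  16.]
blob [357. 239.] 17 med [52.  4. 20.] min [47. -1. 16.] max [56. 11. 24.]
    72 +++++-------------------++++
    70 +++++-------------------++++
    68 +++++-------------------++++
    65 ++++++------------------++++
    62 +++++-------------------++++
    60 +++++-------------------++++
    58 ++++++------------------++++
    55 +++++-------------------++++
    52 +++++-------------------++++
    50 +++++-------------------++++
    48 +++++-------------------++++
    45 +++++-------------------++++
    42 +++++-------------------++++
    40 +++++-------------------++++
    38 +++++-------------------++++
    35 +++++---------------------++
    32 +++++---------------------++
    30 +++++---------------------++
    28 +++++---------------------++
    25 +++++---------------------++
   
[... 736 characters left out ...]
##+-----------++
   -30 +++++----+++##+-----------++
   -32 +++++----+++##+-+++-------++
   -35 +++++----++++bbbbbbbb-----++
   -38 +++++--+bbbbbbbbbbbbbb----++
   -40 ++++++-bbbbbbbbbbbbbbb----++
   -42 ++++++bbbbbbbbbbbbbbbb----++
   -45 ++++++bbbbbbbbbbbbbbbb----++
   -48 +++++bbbbbbbbbbbbbbbbb----++
   -50 +++#bbbbbbbbbbbbbbbbbb----++
   -52 ++++bbbbbbbbbbbbbbbbbb----++
   -55 +##bbbbbbbbbbbbbbbbbbb----++
   -58 #bbbbbbbbbbbbbbbbbbbbb----++
   -60 #bbbbbbbbbbbbbbbbbbbb+----++
   -62 #bbbbbbbbbbbbbbbbbbbb+----++
   -65 bbbbbbbbbbbbbbbbbbbbb+----++
   -68 bbbbbbbbbbbbbbbbbbbbb+----++
   -70 bbbbbbbbbbbbbbbbbbbbb+----++
   -72 bbbbbbbbbbbbbbbbbbbbb+----++
   -75 bbbbbbbbbbbbbbbbbbbbb#----++
```

Call:
step_arm --plan "-0.4 0 0 0;-0.8 0 0 0;-0.8 0 0 0;-0.8 0 0 0;-0.8 0 0 0;-0.8 0 0 0;-0.8 0 0 0;-0.8 0 0 0;-0.5 0 0 0;0 0 0 0"

```text
t: 16.05
eef_pos: [0.5644, 0.1979, 0.3036]
eef_rot: [-0.13, 3.138, 0.0]
contact_force: [0.1, 0.2, -1.8]
width: 0.0153
gripper_force: 58.7
```

```bash
python3 balls2.py scene; python3 tub2.py scene | sed -n 10,55p
```

```text
tcp [0.5644 0.1979 0.3036] 3.2244 F [ 0.1  0.2 -1.8] 16.05 0.015335882998105243
pitch deg -49.5 support 321 452
lip world [0.5887 0.2006 0.0066]
blob [372. 245.] 8 med [27. 29. 17.] min [23. 28.  8.] max [30. 30. 27.]
blob [367. 254.] 84 med [49. 16. 19.] min [ 34. -16.   5.] max [56. 30. 28.]
    88 ---+++++++++++++++++++++++++
    85 ---+++++++++++++++++++++++++
    82 ------------------------++++
    80 ------------------------++++
    78 ------------------------++++
    75 ++++--------------------++++
    72 +++++-------------------++++
    70 +++++-------------------++++
    68 +++++-------------------++++
    65 ++++++------------------++++
    62 +++++++-----------------++++
    60 +++++##++---------------++++
    58 ++++####+---------------++++
    55 ++######+---------------++++
    52 ++######+---------------++++
    50 ++#+++#+----------+-----++++
    48 ++#+++#+---+#++++++++---++++
    45 +++++###+-+###++####+---++++
    42 +++++###++##########+---++++
    40 +++#################+---++++
    38 ++#######+++###+++#+----++++
    35 ++##+####+++###+++#+------++
    32 ++#++####++##++++##+-+----++
    30 +#+++##+++++bbb+++bbb+----++
    28 +#++++#+bbbbbbbbbbbbbb----++
    25 ++#++#bbbbbbbbbbbbbbbb----++
    22 ++++++bbbbbbbbbbbbbbbb----++
    20 ++++#bbbbbbbbbbbbbbbbb----++
    18 ++++bbbbbbbbbbbbbbbbbb----++
    15 ++##bbbbbbbbbbbbbbbbbb----++
    12 +##bbbbbbbbbbbbbbbbbbb----++
    10 #bbbbbbbbbbbbbbbbbbbbb----++
     8 #bbbbbbbbbbbbbbbbbbbbb----++
     5 bbbbbbbbbbbbbbbbbbbbb+----++
     2 bbbbbbbbbbbbbbbbbbbbb+----++
     0 bbbbbbbbbbbbbbbbbbbbb+----++
    -2 bbbbbbbbbbbbbbbbbbbbb+----++
    -5 bbbbbbbbbbbbbbbbbbbbb+----++
    -8 bbbbbbbbbbbbbbbbbbbbb+----++
   -10 bbbbbbbbbbbbbbbbbbbbb+----++
   -12 bbbbbbbbbbbbbbbbbbbbb+---+++
   -15 bbbbbbbbbbbbbbbbbbbbb#++++++
   -18 bbbbbbbbbbbbbbbbbbbbb#++++++
   -20 bbbbbbbbbbbbbbbbbbbbb##+++++
   -22 bbbbbbbbbbbbbbbbbbbbb#++++++
   -25 bbbbbbbbbbbbbbbbbbbbb#++++++
```

Call:
step_arm --plan "-0.4 0 0 0;-0.8 -0.05 0 0;-0.8 0 0 0;-0.8 0 0 0;-0.8 0 0 0;-0.5 0 0 0;-0.3 0 0 0;0 0 0.2 0;0 0 0 0"

```text
t: 16.9
eef_pos: [0.6075, 0.2012, 0.3041]
eef_rot: [-0.131, 3.137, 0.001]
contact_force: [-5.1, -0.9, 12.2]
width: 0.0152
gripper_force: 61.0
```

```bash
python3 balls2.py scene -a; python3 tub2.py scene | sed -n 6,38p
```

```text
tcp [0.6075 0.2012 0.3041] 3.2249 F [-5.1 -0.9 12.2] 16.9 0.01523121997766752
pitch deg -55.0 support 307 407
lip world [0.6182 0.2029 0.0054]
blob [355. 231.] 5 med [-39. -23.  14.] min [-41. -27.  10.] max [-39. -21.  25.]
blob [370. 261.] 102 med [45. 15. 21.] min [ 13. -22.   5.] max [56. 30. 28.]
.............bbbbbbb.............
............#bbbbbbbbb..#........
....#####bbbbbbbbbbbbbbbbb.......
...bbbbbbbbbbbbbbbbbbbbbbb.......
...bbbbbbbbbbbbbbbbbbbbbbb.......
...bbbbbbbbbbbbbbbbbbbbbbb.......
....bbbbbbbbbbbbbbbbbbbbbb.......
....bbbbb.bbbbbbbbbbbbbbbb.......
...#bbbbbbbbbbbbbbbbbbbbbb.......
....bbbbbbbbbbbbbbbbbbbbbb#......
...#bbbbbbbbbbbbbbbbbbbbbbb......
...#bbbbbbbbbbbbbbbbbbbbbbb......
....bbbb.bbbbbbbbbbb.bbbbbb......
....bbbbbbbbbbbbbbbbbbbbbbb......
....bbbbbbbbbbbbbbbbbbbbbbb......
....bbbbbbbbbbbbbbbbbbbbbbb......
....bbbbbbbbbbbbbbbbbbbbbbb......
....bbbbbbbbbbbbbbbbbbbbbbb......
....bbbbbbbbbbbbbbbbbbbbbbb......
....bbbbbbbbbbbbbbbbbbbbbbb......
....bbbbbbbbbbbbbbbbbbbbbbb#.....
....#bbbbbbbbbbbbbbbbbbbbbb#.....
.....bbbbbbbbbbbbbbbbbbbbb###....
.....#bbbbbbbbb
[... 1016 characters left out ...]
##++++##++--++++
    62 +++++###+++##b+++#+bb+--++++
    60 +########++bbbbb+bbbb+--++++
    58 +#######bbbbbbbbbbbbb+--++++
    55 +##++##bbbbbbbbbbbbbb+--++++
    52 +#+++##bbbbbbbbbbbbb#+--++++
    50 +#+++##bbbbbbbbbbbbbb+--++++
    48 ##++##bbbbbbbbbbbbbbb+--++++
    45 +###bbbbbbbbbbbbbbbbb+--++++
    42 #bbbbbbbbbbbbbbbbbbbb+--++++
    40 #bbbbbbbbbbbbbbbbbbbb+--++++
    38 bbbbbbbbbbbbbbbbbbbbb+--++++
    35 bbbbbbbbbbbbbbbbbbbbb+--++++
    32 bbbbbbbbbbbbbbbbbbbbb#--++++
    30 bbbbbbbbbbbbbbbbbbbbb#++++++
    28 bbbbbbbbbbbbbbbbbbbbb#++++++
    25 bbbbbbbbbbbbbbbbbbbbb#++++++
    22 bbbbbbbbbbbbbbbbbbbbb#++++++
    20 bbbbbbbbbbbbbbbbbbbbb#++++++
    18 bbbbbbbbbbbbbbbbbbbbb#++++++
```

Call:
step_arm --plan "0 0 0 0;0 0 0 0;1.25 0 0.2 0;1.25 0 0.25 0;1.2 0 0.35 0;1.2 0 0.45 0;1.1 0 0.6 0;1.1 0 0.65 0;1 0 0.75 0;0.95 0 0.85 0" --hand -0.63 --force 20

```text
t: 17.83
eef_pos: [0.5177, 0.1936, 0.2613]
eef_rot: [-0.13, 3.136, 0.0]
contact_force: [0.9, 0.3, -0.4]
width: 0.0156
gripper_force: 9.4
```

```bash
python3 balls2.py scene
```

```text
tcp [0.5177 0.1936 0.2613] 3.2247 F [ 0.9  0.3 -0.4] 17.8333 0.015613001853386335
pitch deg -15.5 support 383 520
lip world [0.6175 0.2026 0.0021]
blob [350. 242.] 9 med [ -5. -29.  23.] min [-19. -30.  16.] max [  8. -29.  25.]
blob [373. 255.] 54 med [44. 28. 17.] min [1. 6. 7.] max [56. 30. 28.]
```

Call:
step_arm --plan "0.8 0 0.9 0;0.8 0 0.9 0;0.4 0 0.5 0;0.3 0 0.45 0;0 0 0 0;0 0 0 0"

```text
t: 18.38
eef_pos: [0.4944, 0.1916, 0.2333]
eef_rot: [-0.131, 3.138, 0.0]
contact_force: [0.7, 0.3, -1.1]
width: 0.0157
gripper_force: 8.1
```

Call:
step_arm --plan "0 0 0 0;0 0 0 0;0 0 0 0;0 0 0 0" --hand -1 --force 120

```text
t: 18.72
eef_pos: [0.4942, 0.1916, 0.2333]
eef_rot: [-0.131, 3.138, 0.0]
contact_force: [-0.1, 0.4, -1.3]
width: 0.0136
gripper_force: 117.1
```

```bash
python3 balls2.py scene;python3 tub2.py scene | sed -n 10,40p
```

```text
tcp [0.4942 0.1916 0.2333] 3.2247 F [-0.1  0.4 -1.3] 18.7167 0.013647697545886994
pitch deg 1.5 support 357 466
lip world [0.6197 0.2028 0.0079]
blob [370. 243.] 5 med [ 4. 29. 24.] min [ 2. 28. 18.] max [11. 29. 26.]
blob [373. 255.] 47 med [45. 29. 11.] min [12. 15.  4.] max [55. 30. 27.]
    88 ---+++++++++++++++++++++++++
    85 ---+++++++++++++++++++++++++
    82 ------------------------++++
    80 ------------------------++++
    78 ------------------------++++
    75 ++++++++++++++++++##+---++++
    72 +++#################+---++++
    70 +++#++####+#####++##+---++++
    68 ++++++###+++###+++#+----++++
    65 ++++++###+++##++++++----++++
    62 +##++####++++++++++-----++++
    60 +++######+++---+++------++++
    58 ++######++-+--+++++-----++++
    55 ++##+###+-++++++++++++--++++
    52 ++##++###bbbbbbbbbbbb---++++
    50 ++#+++#bbbbbbbbbbbbbbb--++++
    48 +##++#+bbbbbbbbbbbbbbb--++++
    45 ++++++bbbbbbbbbbbbbbbb--++++
    42 +++++bbbbbbbbbbbbbbbbb--++++
    40 +++++bbbbbbbbbbbbbbbbb--++++
    38 +++++bbbbbbbbbbbbbbbbb--++++
    35 +++#bbbbbbbbbbbbbbbbbb----++
    32 ++##bbbbbbbbbbbbbbbbbb----++
    30 ++#bbbbbbbbbbbbbbbbbbb----++
    28 ++bbbbbbbbbbbbbbbbbbbb----++
    25 +#bbbbbbbbbbbbbbbbbbbb----++
    22 ++bbbbbbbbbbbbbbbbbbbb----++
    20 ++bbbbbbbbbbbbbbbbbbbb----++
    18 ++bbbbbbbbbbbbbbbbbbbb----++
    15 +bbbbbbbbbbbbbbbbbbbbb----++
    12 +bbbbbbbbbbbbbbbbbbbbb----++
```

Call:
step_arm --plan "0 0.35 0.1 0;0 0 0.05 0;0 0 0 0"

```text
t: 19.07
eef_pos: [0.4938, 0.1942, 0.233]
eef_rot: [-0.128, 3.137, -0.007]
contact_force: [-2.7, -5.9, 10.1]
width: 0.0137
gripper_force: 118.7
```

Call:
step_arm --plan "-0.9 0 0 0;-1 0 0 0;0 0 0 0;0 0 0 0"

```text
t: 19.4
eef_pos: [0.51, 0.1964, 0.2334]
eef_rot: [0.131, -3.133, 0.001]
contact_force: [-13.3, -2.4, 24.0]
width: 0.0138
gripper_force: 120.1
```

```bash
python3 balls2.py scene;python3 tub2.py scene | sed -n 10,35p
python3 - <<'E'
import numpy as np,cv2
im=np.load("last.npz")["im"]
cv2.imwrite("pics/last10.png",cv2.resize(im[228:282,340:402],(744,648),interpolation=cv2.INTER_CUBIC)[:600])
E
```

```text
tcp [0.51   0.1964 0.2334] 3.225 F [-13.3  -2.4  24. ] 19.4 0.01379475350613207
pitch deg 1.0 support 331 439
lip world [0.6339 0.2074 0.0068]
blob [351. 246.] 5 med [-11. -29.  20.] min [-20. -30.  19.] max [ -1. -28.  25.]
blob [372. 259.] 113 med [48. 16. 15.] min [ 10. -18.   4.] max [56. 28. 28.]
    88 ---+++++++++++++++++++++++++
    85 ---+++++++++++++++++++++++++
    82 ------------------------++++
    80 ------------------------++++
    78 ------------------------++++
    75 +++++++++#++++++++#++---++++
    72 +######++###########++--++++
    70 ###############++####+--++++
    68 #+++####+++###+++###b+--++++
    65 ++++####+++##++++##bb+--++++
    62 ++++####++##bb++##bbb+--++++
    60 +++#####+++bbbb++bbbb+--++++
    58 +######bbbbbbbbbbbbbb+--++++
    55 ##+++##bbbbbbbbbbbbbb+--++++
    52 #++++##bbbbbbbbbbbbbb+--++++
    50 ++++##bbbbbbbbbbbbbbb+--++++
    48 ##++#bbbbbbbbbbbbbbbb+--++++
    45 ####bbbbbbbbbbbbbbbbbb--++++
    42 #bbbbbbbbbbbbbbbbbbbbb--++++
    40 #bbbbbbbbbbbbbbbbbbbbb--++++
    38 #bbbbbbbbbbbbbbbbbbbbb--++++
    35 #bbbbbbbbbbbbbbbbbbbbb----++
    32 bbbbbbbbbbbbbbbbbbbbbb----++
    30 bbbbbbbbbbbbbbbbbbbbbb----++
    28 bbbbbbbbbbbbbbbbbbbbbb----++
    25 bbbbbbbbbbbbbbbbbbbbbb----++
```

View pics/last10.png

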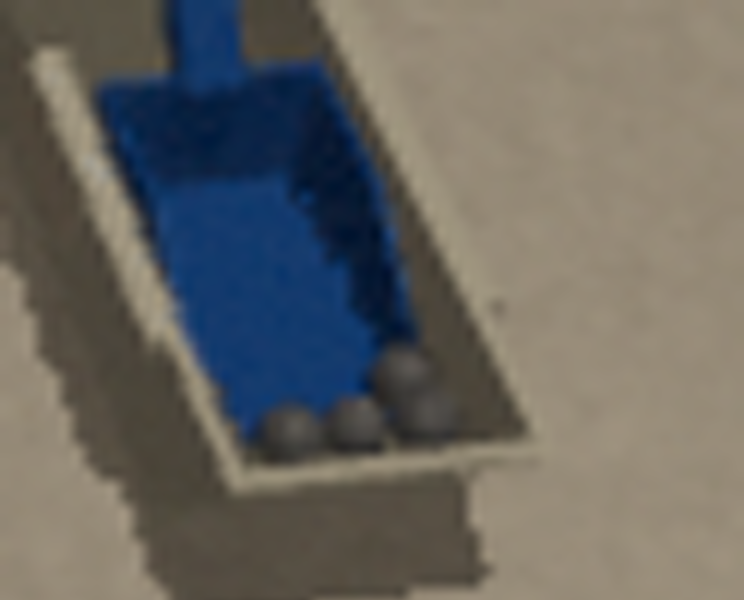

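```bash
python3 - <<'E'
from h import *
im,d,ci=snap("scene");a=np.load("scene0.npz")
df=np.abs(im.astype(int)-a["im"]).max(2)
P=cloud(d,ci)
m=((df>35)&(im.max(2)<100)).astype(np.uint8)
n,l,st,ce=cv2.connectedComponentsWithStats(m)
for i in range(1,n):
    if 8<=st[i,4]<400:
        q=P[l==i];u,v=ce[i];print(ce[i].round(0),st[i,:].tolist(),"pos",np.median(q,0).round(3),"gray",im[l==i].mean().round(0))
im2,d2,c2=snap("top");np.savez("top5.npz",im=im2,d=d2);z=np.load("top0.npz");P=cloud(d2,c2)
df=np.abs(im2.astype(int)-z["im"]).max(2);n,l,st,ce=cv2.connectedComponentsWithStats(((df>30)&(im2.max(2)<100)).astype(np.uint8));print("top")
for i in range(1,n):
    if 5<=st[i,4]<300:print(ce[i].round(0),st[i,:].tolist(),np.median(P[l==i],0).round(3),im2[l==i].mean().round(0))
E
```

```text
[82.  0.] [77, 0, 12, 2, 20] pos [-0.601 -0.748  0.369] gray 82.0
[258.   7.] [250, 0, 18, 16, 194] pos [-0.649 -0.012  0.331] gray 77.0
[335.   8.] [329, 0, 12, 15, 104] pos [0.089 0.175 0.504] gray 40.0
[347.  14.] [326, 0, 65, 22, 389] pos [0.421 0.132 0.574] gray 45.0
[380.   7.] [371, 0, 20, 15, 271] pos [0.455 0.187 0.593] gray 77.0
[78. 21.] [57, 18, 42, 6, 201] pos [-0.49  -0.749  0.319] gray 81.0
[272.  20.] [255, 18, 35, 5, 153] pos [-0.491  0.041  0.319] gray 84.0
[267.  35.] [261, 33, 16, 6, 56] pos [-0.741  0.03   0.185] gray 75.0
[284.  33.] [281, 33, 8, 1, 8] pos [-0.771  0.121  0.184] gray 81.0
[395.  36.] [394, 34, 4, 5, 12] pos [0.489 0.219 0.545] gray 39.0
[314.  44.] [311, 41, 7, 8, 33] pos [-0.025  0.142  0.367] gray 63.0
[295.  53.] [291, 48, 7, 10, 41] pos [0.016 0.073 0.353] gray 88.0
[247.  70.] [242, 51, 11, 37, 252] pos [ 0.044 -0.085  0.308] gray 17.0
[256.  59.] [252, 54, 10, 12, 50] pos [ 0.052 -0.055  0.346] gray 80.0
[299.  68.] [294, 62, 8, 12, 27] pos [0.039 0.085 0.311] gray 57.0
[280.  76.] [273, 74, 17, 5, 44] pos [0.059 0.019 0.293] gray 49.0
[28
[... 273 characters left out ...]
85.0
[212. 162.] [208, 162, 10, 1, 10] pos [ 0.105 -0.217  0.005] gray 87.0
[288. 219.] [285, 218, 6, 3, 12] pos [0.435 0.018 0.006] gray 71.0
[366. 264.] [360, 261, 16, 6, 58] pos [0.642 0.2   0.018] gray 61.0
top
[213. 157.] [211, 155, 4, 5, 15] [0.641 0.179 0.023] 62.0
[149. 225.] [148, 216, 2, 18, 27] [0.385 0.21  0.623] 41.0
[342. 290.] [341, 284, 4, 14, 23] [ 0.258 -0.202  0.005] 82.0
[384. 343.] [376, 331, 13, 21, 74] [ 0.112 -0.326  0.006] 79.0
[359. 347.] [357, 347, 5, 1, 5] [ 0.102 -0.251  0.002] 90.0
[369. 349.] [367, 348, 5, 3, 9] [ 0.099 -0.278  0.005] 88.0
[317. 381.] [316, 378, 2, 7, 7] [ 0.006 -0.132  0.   ] 83.0
[295. 396.] [289, 382, 14, 28, 136] [ 0.041 -0.059  0.355] 53.0
```

Call:
step_arm --plan "0 0 -0.08 0;0 0 0 0"

```text
t: 19.77
eef_pos: [0.5106, 0.1965, 0.2334]
eef_rot: [0.131, -3.135, 0.001]
contact_force: [-8.9, -2.3, 13.8]
width: 0.0138
gripper_force: 118.7
```

```bash
python3 tub2.py top | sed -n 1,50p; python3 balls2.py scene
```

```text
110 #++-------------------------
   108 ##++------------------------
   105 ###++-----------------------
   102 ###++-----------------------
   100 ####+----------------------+
    98 ####+++--------------------+
    95 #####+++-------------------+
    92 ######++-------------------+
    90 #######++------------------+
    88 #######++---+--------++++--+
    85 ########++-----++---+++++--+
    82 #########+++++++++++++++++-+
    80 ##########++++++++++++##++-+
    78 ##################++++##++--
    75 ###################+++###+--
    72 ###################++++##+--
    70 ###################++-+##+--
    68 ############bbb####+--+##+--
    65 ##########bbbbbbbbbb+++#++--
    62 ##########bbbbbbbbbbb+##++--
    60 ##########bbbbbbbbbbbb###+--
    58 ##########bbbbbbbbbbbb###+--
    55 ##########bbbbbbbbbbbbb##+--
    52 ##########bbbbbbbbbbbbbb++--
    50 ##########bbbbbbbbbbbbbb+---
    48 ###########bbbbbbbbbbbb++---
    45 ###########bbbbbbbbbbbb#+---
    42 ###########bbbbbbbbbbbb#+---
    40 ###########bbbbbbbbbbbb#+---
    38 ###########bbbbbbbbbbbb#+---
    35 ###########bbbbb
[... 465 characters left out ...]
#bbbbbbbbbb#---
     0 ###############bbbbbbbb##+--
    -2 ################bbbbbbb#++--
    -5 ################bbbbbbb##+--
    -8 #################bbbbbb#++--
   -10 #################bbbbbbb++--
   -12 ##################bbbbb++---
tcp [0.5106 0.1965 0.2334] 3.2251 F [-8.6 -1.2 14.7] 19.8167 0.013534175415895959
pitch deg 0.5 support 331 443
lip world [0.6341 0.2075 0.0058]
blob [348. 239.] 5 med [-36. -29.  25.] min [-40. -30.  21.] max [-30. -29.  27.]
blob [351. 246.] 7 med [-10. -29.  23.] min [-19. -30.  20.] max [ -1. -29.  26.]
blob [372. 260.] 115 med [49. 16. 16.] min [  6. -18.   5.] max [56. 28. 28.]
blob [359. 263.] 5 med [ 52. -26.  16.] min [ 41. -28.  13.] max [ 55. -24.  19.]
```

Call:
step_arm --plan "0.1 0 -0.05 0;0.3 0 0 0;0.4 0 0 0;0.4 0 0 0;0.3 -0.2 0 0;0.1 -0.3 0 0;0 -0.2 0 0;0 0 0 0"

```text
t: 20.53
eef_pos: [0.4968, 0.1892, 0.2333]
eef_rot: [0.134, -3.138, -0.008]
contact_force: [-1.5, 6.1, 3.4]
width: 0.0135
gripper_force: 118.2
```

Call:
step_arm --plan "-0.8 0 0 0;-0.9 0 0 0;-0.2 0 0 0;0 0 0 0"

```text
t: 20.87
eef_pos: [0.5142, 0.1896, 0.2335]
eef_rot: [0.131, -3.134, 0.0]
contact_force: [-8.5, 0.2, 14.0]
width: 0.0136
gripper_force: 119.3
```

```bash
python3 tub2.py top | sed -n 8,32p; python3 balls2.py scene;python3 tub2.py scene | sed -n 14,32p
```

```text
92 ###########++--------------+
    90 ############++-------------+
    88 ############+++-----+++----+
    85 #############+++++++++++----
    82 #############++++++++++++--+
    80 ##############+##+++####+--+
    78 ########################++--
    75 ########################++--
    72 ########################++--
    70 ##################bbb###++--
    68 ################bbbbb####+--
    65 ##############bbbbbbb###++--
    62 ##############bbbbbbb###++--
    60 ##############bbbbbbb####+--
    58 ##############bbbbbbbb###+--
    55 ##############bbbbbbbbbb++--
    52 ###############bbbbbbbbbb+--
    50 +++############bbbbbbbbbb---
    48 +++############bbbbbbbbbb---
    45 +++############bbbbbbbbbb---
    42 ++++###########bbbbbbbbbb---
    40 ++++###########bbbbbbbbbb---
    38 ++++###########bbbbbbbbbb---
    35 ++++###########bbbbbbbbbb---
    32 ++++###########bbbbbbbbbb---
tcp [0.5141 0.1895 0.2334] 3.2249 F [-7.2  0.2 13.6] 20.9167 0.013636939452361309
pitch deg 0.5 support 296 404
lip world [0.6374 0.2005 0.0058]
blob [368. 262.] 99 med [48.  9. 14.] min [ 31. -21.   4.] max [55. 30. 21.]
    78 ------------------------++++
    75 +++++++###+++++++##+++--++++
    72 ++###################+--++++
    70 +###++###+####+#####++--++++
    68 ++++++#+++####+++##+++--++++
    65 ++++++#+++####+++##+++--++++
    62 +##+++++++###+++#bb+++--++++
    60 +++++++#+###bbb+bbb+++--++++
    58 ++++++#####bbbbbbbbbb+--++++
    55 ++++++#####bbbbbbbbbb+--++++
    52 +++++++++##bbbbbbbbb+---++++
    50 ++++#++++##bbbbbbbbb+---++++
    48 +++#b#++##bbbbbbbbbbb+--++++
    45 ++++b####bbbbbbbbbbbb+--++++
    42 +++bbbbbbbbbbbbbbbbbbb--++++
    40 ++#bbbbbbbbbbbbbbbbbbb--++++
    38 +++bbbbbbbbbbbbbbbbbbb--++++
    35 +++bbbbbbbbbbbbbbbbbbb----++
    32 +++bbbbbbbbbbbbbbbbbbb----++
```

Call:
step_arm --plan "0.1 0 -0.05 0;0.3 0 0 0;0.4 0 0 0;0.4 0 0 0;0.4 0.2 0 0;0.3 0.3 0 0;0 0.3 0 0;-1 0 0 0;-1 0 0 0;0 0 0 0"

```text
t: 21.85
eef_pos: [0.5144, 0.1982, 0.2337]
eef_rot: [0.132, -3.133, 0.0]
contact_force: [-9.6, 0.0, 12.2]
width: 0.0137
gripper_force: 119.4
```

Call:
step_arm --plan "0.1 0 0 0;0.3 0 0 0;0.4 0 0 0;0.4 0 0 0;0.4 -0.2 0 0;0.3 -0.3 0 0;0 -0.2 0 0;-1 0 0 0;-1 0 0 0;0 0 0 0"

```text
t: 22.68
eef_pos: [0.5164, 0.1905, 0.2337]
eef_rot: [0.13, -3.133, 0.001]
contact_force: [-7.9, -0.3, 8.2]
width: 0.0137
gripper_force: 119.1
```

```bash
python3 tub2.py top | sed -n 8,32p; python3 balls2.py scene;python3 tub2.py scene | sed -n 14,36p
```

```text
92 ############++-------------+
    90 ############++-------------+
    88 #############+-------------+
    85 #############++++++---+-----
    82 #############+++++++++++---+
    80 ##############+##++++++++--+
    78 ###################+++++++--
    75 ####################++##++--
    72 ########################++--
    70 ####################b####+--
    68 ##############bbbbbbb####+--
    65 ##############bbbbbb#####+--
    62 ##############bbbbb#####++--
    60 ##############bbbbb#####++--
    58 +#############bbbbb#####b+--
    55 ++############bbbbbb####b+--
    52 ++############bbbbbbbbbbb+--
    50 ++############bbbbbbbbbbb---
    48 +++############bbbbbbbbbb---
    45 +++############bbbbbbbbbb+--
    42 +++############bbbbbbbbbb+--
    40 +++############bbbbbbbbbb+--
    38 ++++###########bbbbbbbbbb+--
    35 ++++###########bbbbbbbbbb+--
    32 ++++###########bbbbbbbbbb+--
tcp [0.5162 0.1905 0.2336] 3.2244 F [-7.6 -1.2  9. ] 22.7333 0.01373895468510407
pitch deg 0.5 support 285 393
lip world [0.6396 0.2014 0.006 ]
blob [369. 262.] 90 med [46. 10. 13.] min [ 24. -12.   5.] m
[... 227 characters left out ...]
###+###bb+--++++
    68 +#++++##+++###+++##bb+--++++
    65 +++++###+++##++++##bb+--++++
    62 +##++##+++###+++##bbb+--++++
    60 +++++#bb+###bbb++bbb#+--++++
    58 +++++bbb###bbbbbbbb##+--++++
    55 +++++bbb####bbbbbbb#++--++++
    52 ++++#b######bbbbbb+++---++++
    50 ++++bb##+###bbbbbb+++---++++
    48 ++++bb#+++##bbbbbbb++---++++
    45 +++bb##++##bbbbbbbb+++--++++
    42 +++bb##++#bbbbbbbbbbb---++++
    40 +++bbb##+bbbbbbbbbbbbb--++++
    38 +++bbbbbbbbbbbbbbbbbbb--++++
    35 ++bbbbbbbbbbbbbbbbbbbb----++
    32 ++bbbbbbbbbbbbbbbbbbbb----++
    30 +#bbbbbbbbbbbbbbbbbbbb----++
    28 ++bbbbbbbbbbbbbbbbbbbb----++
    25 ++bbbbbbbbbbbbbbbbbbbb----++
    22 ++bbbbbbbbbbbbbbbbbbbb----++
```

Call:
step_arm --plan "0.1 0 0 0;0.3 0 0 0;0.4 0 0 0;0.4 0 0 0;0.4 0.2 0 0;0.3 0.3 0 0;0 0.3 0 0;-1 0 0 0;-1 0 0 0;0 0 0 0"

```text
t: 23.67
eef_pos: [0.5168, 0.1991, 0.2337]
eef_rot: [0.131, -3.134, 0.002]
contact_force: [-3.9, -1.9, -2.3]
width: 0.0138
gripper_force: 118.0
```

Call:
step_arm --plan "0.1 0 0 0;0.3 0 0 0;0.4 0 0 0;0.4 0 0 0;0.4 -0.2 0 0;0.3 -0.3 0 0;0 -0.3 0 0;-1 0 0 0;-1 0 0 0;0 0 0 0"

```text
t: 24.5
eef_pos: [0.5182, 0.1907, 0.2337]
eef_rot: [0.13, -3.133, 0.001]
contact_force: [-7.2, -1.5, 7.0]
width: 0.0138
gripper_force: 119.0
```

Call:
step_arm --plan "0.1 0 0 0;0.3 0 0 0;0.4 0 0 0;0.4 0 0 0;0.4 0.1 0 0;0.3 0.2 0 0;0 0.1 0 0;-1 0 0 0;-1 0 0 0;0 0 0 0"

```text
t: 25.33
eef_pos: [0.5178, 0.1953, 0.2338]
eef_rot: [0.132, -3.13, 0.0]
contact_force: [-7.3, -0.3, 7.5]
width: 0.0139
gripper_force: 119.1
```

```bash
python3 tub2.py top | sed -n 8,32p; python3 balls2.py scene;python3 tub2.py scene | sed -n 14,40p
```

```text
92 ##########+----------------+
    90 ##########++---------------+
    88 ##########++---------------+
    85 ###########++--------------+
    82 ###########+++--------++---+
    80 ############+++-------+++--+
    78 #############+++++-+++++++--
    75 ###############++++++++#++--
    72 ################++++++##++--
    70 ##################bbb+##++--
    68 ###################bbb###+--
    65 ############b######bbbb#++--
    62 ############bb####bbbbbb+---
    60 ############bbb###bbbbbb+---
    58 ############bbbbbbbbbbbb+---
    55 ############bbbbbbbbbbbb+---
    52 ############bbbbbbbbbbbb+---
    50 ############bbbbbbbbbbbb+---
    48 ############bbbbbbbbbbbb+---
    45 +###########bbbbbbbbbbbb#+--
    42 +###########bbbbbbbbbbbb#+--
    40 +###########bbbbbbbbbbbb#+--
    38 +###########bbbbbbbbbbbb#+--
    35 ++##########bbbbbbbbbbbb+---
    32 ++##########bbbbbbbbbbbb+---
tcp [0.5184 0.1954 0.2337] 3.2258 F [-5.9 -0.5  4.8] 25.3833 0.013708495148802851
pitch deg 0.5 support 298 402
lip world [0.6416 0.2066 0.0061]
blob [351. 246.] 6 med [-16. -29.  25.] min [-25. -29.  23.
[... 538 characters left out ...]
b+++###bbb--++++
    58 ++#bbbbbbbbbb+++##bbbb--++++
    55 +##bbbbbbbbbb+++#bbbbb--++++
    52 +#bbbbbbbbbbbbb+bbbbbb--++++
    50 ##bbbbbbbbbbbbbbbbbbbb--++++
    48 #bbbbbbbbbbbbbbbbbbbbb--++++
    45 #bbbbbbbbbbbbbbbbbbbbb--++++
    42 +bbbbbbbbbbbbbbbbbbbbb--++++
    40 bbbbbbbbbbbbbbbbbbbbbb--++++
    38 bbbbbbbbbbbbbbbbbbbbbb--++++
    35 bbbbbbbbbbbbbbbbbbbbbb----++
    32 bbbbbbbbbbbbbbbbbbbbbb----++
    30 bbbbbbbbbbbbbbbbbbbbbb----++
    28 bbbbbbbbbbbbbbbbbbbbbb----++
    25 bbbbbbbbbbbbbbbbbbbbbb----++
    22 bbbbbbbbbbbbbbbbbbbbb+----++
    20 bbbbbbbbbbbbbbbbbbbbb+----++
    18 bbbbbbbbbbbbbbbbbbbbb+----++
    15 bbbbbbbbbbbbbbbbbb##b+----++
    12 bbbbbbbbbbbbbbbbb+#+b+----++
```

Call:
step_arm --plan "0.1 0 0 0;0.3 0 0 0;0.4 0 0 0;0.4 0 0 0;0.4 0.2 0 0;0.3 0.2 0 0;0 0.1 0 0;-1 0 0 0;-1 0 0 0;0 0 0 0"

```text
t: 26.32
eef_pos: [0.5192, 0.1997, 0.2338]
eef_rot: [0.129, -3.132, 0.004]
contact_force: [-9.4, -4.1, 12.6]
width: 0.0139
gripper_force: 120.1
```

Call:
step_arm --plan "0.1 0 0 0;0.3 0 0 0;0.4 0 0 0;0.4 0 0 0;0.4 -0.2 0 0;0.3 -0.3 0 0;0 -0.3 0 0;-1 0 0 0;-1 0 0 0;0 0 0 0"

```text
t: 27.15
eef_pos: [0.5205, 0.1921, 0.2337]
eef_rot: [0.131, -3.132, 0.001]
contact_force: [-12.9, -2.5, 9.2]
width: 0.0137
gripper_force: 119.3
```

```bash
python3 tub2.py top | sed -n 8,32p; python3 balls2.py scene;python3 tub2.py scene | sed -n 14,60p
```

```text
92 ############++-------------+
    90 ############++-------------+
    88 #############+-------------+
    85 #############+++++++-+++----
    82 #############++++++++++++--+
    80 #############+++++++++++++-+
    78 ##############++########++--
    75 ########################++--
    72 #########################+--
    70 ####################bb###+--
    68 ################bbbbbbb##+--
    65 ++#############bbbbbbbbbb+--
    62 +#############bbbbbbbbbbb+--
    60 +#############bbbbbbbbbbb+--
    58 ++############bbbbbbbbbbb+--
    55 ++############bbbbbbbbbbb+--
    52 ++############bbbbbbbbbbb+--
    50 ++############bbbbbbbbbbb+--
    48 +++###########bbbbbbbbbbb+--
    45 +++###########bbbbbbbbbbb+--
    42 +++###########bbbbbbbbbbb+--
    40 ++++##########bbbbbbbbbbb+--
    38 ++++##########bbbbbbbbbbb+--
    35 ++++##########bbbbbbbbbbb+--
    32 ++++#########bbbbbbbbbbbb+--
tcp [0.5203 0.192  0.2335] 3.2251 F [-10.5  -2.1  10.4] 27.2 0.013826495726102898
pitch deg 1.0 support 280 390
lip world [0.644  0.2031 0.007 ]
blob [362. 245.] 23 med [-27.  12.  11.] min [-42.   6.   5
[... 1249 characters left out ...]
bbbbbbbbbb----++
     8 bbbbbbbbbb#bbbbbbbbbb+----++
     5 bbbbbbb#####bbbbbbbb#+----++
     2 bbbbbb######bbbbbbb#++----++
     0 bbbbbb######bbbbbb##++----++
    -2 bbbbb##+++##bbbbbb+++-----++
    -5 bbbbb#++++##bbbbb#++++----++
    -8 bbbbb##++##bbbbbbb++++----++
   -10 bbbbbb####bbbbbbbb##++----++
   -12 bbbbbbbbbbbbbbbbbbbbb+----++
   -15 bbbbbbbbbbbbbbbbbbbbbb----++
   -18 bbbbbbbbbbbbbbbbbbbbbb----++
   -20 bbbbbbbbbbbbbbbbbbbbbb----++
   -22 bbbbbbbbbbbbbbbbbbbbbb----++
   -25 bbbbbbbbbbbbbbbbbbbbbb----++
   -28 bbbbbbbbbbbbbbbbbbbbbb----++
   -30 bbbbbbbbbbbbbbbbbbbbb+----++
   -32 bbbbbbbbbbbbbbbbbbbbb-----++
   -35 bbbbbbbbbbbbbbbbbbbbb+----++
   -38 bbbbbbbbbbbbbbbbbbbbb+----++
```

Call:
step_arm --plan "0.1 0 0 0;0.3 0 0 0;0.4 0 0 0;0.4 0 0 0;0.4 0.2 0 0;0.3 0.3 0 0;0 0.3 0 0;-1 0 0 0;-1 0 0 0;0 0 0 0"

```text
t: 28.13
eef_pos: [0.5199, 0.1998, 0.234]
eef_rot: [0.13, -3.129, 0.004]
contact_force: [-14.9, -6.0, 19.6]
width: 0.0135
gripper_force: 121.1
```

```bash
python3 balls2.py scene;python3 tub2.py scene | sed -n 14,60p
```

```text
tcp [0.5199 0.1998 0.234 ] 3.2244 F [-14.9  -6.   19.6] 28.1333 0.013512588992597194
pitch deg 0.0 support 289 407
lip world [0.6419 0.2103 0.0053]
blob [350. 242.] 6 med [-34. -29.  18.] min [-43. -29.  14.] max [-26. -28.  21.]
blob [364. 245.] 24 med [-26.  10.  12.] min [-33.   4.   5.] max [-19.  22.  16.]
blob [355. 246.] 12 med [-25. -16.  13.] min [-31. -20.   5.] max [-21. -12.  17.]
blob [372. 261.] 101 med [42. 12. 15.] min [ 11. -17.   4.] max [54. 25. 28.]
    78 ------------------------++++
    75 +++++++#bbbbb++++#bbb+--++++
    72 +#######bbbbb#####bbb---++++
    70 +##+####bb####+###bbbb--++++
    68 +#+++########+++##bbbb--++++
    65 ##+++########+++##bbbb--++++
    62 ##++#########++##bbbbb--++++
    60 ++###b++++###+++bbbbbb--++++
    58 +##bbb++++##bbbbbbbbbb--++++
    55 #bbbbbb+++#bbbbbbbbbbb--++++
    52 #bbbbbb+++bbbbbbbbbbbb--++++
    50 #bbbbbbbbbbbbbbbbbbbbb--++++
    48 bbbbbbbbbbbbbbbbbbbbbb--++++
    45 bbbbbbbbbbbbbbbbbbbbbb--++++
    42 bbbbbbbbbbbbbbbbbbbbbb--++++
    40 bbbbbbbbbbbbbbbbbbbbb+--++++
    38 bbbbbbbbbbbbbbbbbbbbbb--++++
    35 bbbbbbb
[... 365 characters left out ...]
bbbbbbbbb+----++
     8 bbbbb####bbbbbbbb#bbb+----++
     5 bbbb######bbbbbb##bbb+----++
     2 bbb######bbbbbbb##bbb+----++
     0 bbb#+++##bbbbbb+++bbb+----++
    -2 bbb#+++##bbbbbb+++bbb+----++
    -5 bbb#+++#bbbbbbb#++bbb+----++
    -8 bbb#####bbbbbbb#++bbb+----++
   -10 bbbbb#bbbbbbbbbb#+bbb+----++
   -12 bbbbbbbbbbbbbbbbbbbbb+----++
   -15 bbbbbbbbbbbbbbbbbbbbb+----++
   -18 bbbbbbbbbbbbbbbbbbbbb+----++
   -20 bbbbbbbbbbbbbbbbbbbbb+----++
   -22 bbbbbbbbbbbbbbbbbbbbb+----++
   -25 bbbbbbbbbbbbbbbbbbbbb+----++
   -28 bbbbbbbbbbbbbbbbbbbb#+----++
   -30 bbbbbbbbbbbbbbbbbbbb#+----++
   -32 bbbbbbbbbbbbbbbbbbbb#-----++
   -35 bbbbbbbbbbbbbbbbbbbb#-----++
   -38 bbbbbbbbbbbbbbbbbbb++-----++
```

Call:
step_arm --plan "0.1 -0.05 -0.1 0;0.2 -0.05 0 0;0.4 -0.1 0 0;0.6 -0.1 0 0;0.8 -0.1 0 0;0.9 0 0 0;1 0 0 0;1 0 0 0;0.9 0 0 0;0.8 0 0 0"

```text
t: 29.07
eef_pos: [0.4556, 0.1909, 0.2347]
eef_rot: [-0.131, 3.139, -0.0]
contact_force: [-0.3, 0.4, -2.5]
width: 0.0137
gripper_force: 117.6
```

Call:
step_arm --plan "0.6 0 0 0;0.4 0 0 0;0.2 0 0 0;0 0 0 0" --hand -0.64 --force 20

```text
t: 29.4
eef_pos: [0.4445, 0.19, 0.2346]
eef_rot: [-0.131, 3.139, 0.0]
contact_force: [-0.4, 0.6, -1.9]
width: 0.0156
gripper_force: 27.1
```

```bash
python3 balls2.py scene;python3 tub2.py scene | sed -n 14,75p
```

```text
tcp [0.4445 0.19   0.2346] 3.2249 F [-0.4  0.6 -1.9] 29.4 0.015586038230774988
pitch deg 2.0 support 279 392
lip world [0.5706 0.2012 0.0102]
blob [344. 228.] 8 med [ -9. -30.  24.] min [-28. -30.  20.] max [  2. -29.  28.]
blob [346. 226.] 9 med [-31. -15.  13.] min [-38. -19.  12.] max [-25. -12.  17.]
blob [355. 226.] 21 med [-30.  11.  12.] min [-38.   5.   6.] max [-26.  23.  16.]
blob [368. 238.] 51 med [33. 27. 18.] min [-7. 24.  6.] max [56. 30. 27.]
blob [360. 242.] 20 med [40.  2. 13.] min [33. -2.  6.] max [44.  8. 17.]
    78 ------------------------++++
    75 ++++--------------------++++
    72 +++++-------------+-----++++
    70 +++++------------##++---++++
    68 +++++-----------+###+---++++
    65 +++++#+++------+####+---++++
    62 +++#####+-----+#+###+---++++
    60 ++#######-----++++##----++++
    58 ++##+###+-----++++++----++++
    55 +##+++##-------++++-----++++
    52 ++++++#+----------------++++
    50 +++++++-----------------++++
    48 +#++++------------------++++
    45 +++++-------------------++++
    42 +++++-------------------++++
    40 +++++-----------
[... 968 characters left out ...]
bbbbbbbbbb----++
   -30 +bbbbbbbbbbbbbbbbbbbbb----++
   -32 #bbbbbbbbbbbbbbbbbbbbb----++
   -35 bbbbbbbbbbbbbbbbbbbbbb----++
   -38 bbbbbbbbbbbbbbbbbbbbbb----++
   -40 bbbbbbbbbbbbbbbbbbbbbb----++
   -42 bbbbbbbbbbbbbbbbbbbbbb----++
   -45 bbbbbbbbbbbbbbbbbbbbbb----++
   -48 bbbbbbbbbbbbbbbbbbbbbb----++
   -50 bbbbbbbbbbbbbbbbbbbbbb----++
   -52 bbbbbbbbbbbbbbbbbbbbb+----++
   -55 bbbbbbbbbbbbbbbbbbbbbb----++
   -58 bbbbbbbbbbbbbbbbbbbbbb----++
   -60 bbbbbbbbbbbbbbbbbbbbb+----++
   -62 bbbbbbbbbbbbbbbbbbbbb+----++
   -65 bbbbbbbbbbbbbbbbbbbbb+----++
   -68 bbbbbbbbbbbbbbbbbbbbb+----++
   -70 bbbbbbb##bbbbbbbbbbbb+----++
   -72 bbbbb#####bbbbbbbbbbb+----++
   -75 bbbbb######bbbbbb#+bb#----++
```

Call:
step_arm --plan "0 0 0 0;0 -0.15 0.05 0;-0.5 -0.15 0.05 0;-1.2 0 0 0;-1.8 0 0 0;-2 0 0 0;-1.8 0 0 0;-0.4 0 0 0;0 0 0 0" --hand -1 --force 120

```text
t: 30.25
eef_pos: [0.5203, 0.1923, 0.2336]
eef_rot: [0.128, -3.132, 0.004]
contact_force: [-10.8, -3.6, 13.5]
width: 0.0136
gripper_force: 119.3
```

Call:
step_arm --plan "0.1 0 0 0;0.3 0 0 0;0.4 0 0 0;0.4 0 0 0;0.4 0.2 0 0;0.3 0.3 0 0;0 0.3 0 0;-1 0 0 0;-1.1 0 0 0;0 0 0 0"

```text
t: 31.08
eef_pos: [0.5196, 0.2003, 0.2339]
eef_rot: [0.129, -3.129, 0.008]
contact_force: [-14.4, -6.9, 21.2]
width: 0.0135
gripper_force: 121.1
```

Call:
step_arm --plan "0.1 0 0 0;0.3 0 0 0;0.4 0 0 0;0.4 0 0 0;0.4 -0.2 0 0;0.3 -0.3 0 0;0 -0.3 0 0;-1 0 0 0;-1 0 0 0;0 0 0 0"

```text
t: 31.92
eef_pos: [0.521, 0.1934, 0.2337]
eef_rot: [0.132, -3.127, -0.001]
contact_force: [-16.4, -1.4, 18.4]
width: 0.0135
gripper_force: 120.2
```

```bash
python3 balls2.py scene;python3 tub2.py scene | sed -n 14,52p;  python3 tub2.py top | sed -n 8,24p
```

```text
tcp [0.521  0.1934 0.2337] 3.2258 F [-16.4  -1.4  18.4] 31.9167 0.013454523908685104
pitch deg 1.0 support 292 409
lip world [0.644  0.2046 0.0072]
blob [354. 247.] 15 med [-24. -13.  12.] min [-31. -17.   7.] max [-17.  -8.  15.]
blob [363. 247.] 36 med [-17.   8.  13.] min [-32.  -2.   6.] max [-8. 23. 19.]
blob [374. 250.] 8 med [ 7. 30. 23.] min [ 1. 29. 18.] max [17. 30. 26.]
blob [376. 261.] 46 med [42. 28. 14.] min [18. 16.  5.] max [55. 30. 27.]
blob [365. 264.] 21 med [44. -7. 13.] min [ 40. -12.   4.] max [48. -1. 16.]
    78 ------------------------++++
    75 +++++++#bbbbbb+++##bbb--++++
    72 +#######bbbbb+#####bb---++++
    70 +##++##bbbbbb#####bbb+--++++
    68 +#+++##bbbbb++++##bbb+--++++
    65 ##+++#bbbbbb++++##bbb+--++++
    62 ##++##bbbbbb+++##bbbb+--++++
    60 +++##bbbbbbbb+++bbbbbb--++++
    58 ++##bbbbbbbbbbbbbbbbbb--++++
    55 ++#bbbbbbbbbbbbbbbbbbb--++++
    52 ++bbbbbbbbbbbbbbbbbbbb--++++
    50 +#bbbbbbbbbbbbbbbbbbbb--++++
    48 ++bbbbbbbbbbbbbbbbbbbb--++++
    45 ++bbbbbbbbbbbbbbbbbbbb--++++
    42 ++bbbbbbbbbbbbbbbbbbbb--++++
    40 ++bbbbbbbbbbbbbbbb
[... 750 characters left out ...]
bbbbbbbbb+----++
   -15 bbbbbbbbbbbbbbbbbbbbbb----++
   -18 bbbbbbbbbbbbbbbbbbbbbb----++
    92 ###########++--------------+
    90 ############++-------------+
    88 ############++-------------+
    85 ############++++++---+------
    82 ############+++++++-+++++--+
    80 #############+++++++++++++-+
    78 ##################++++##++--
    75 ###################bb###++--
    72 ##################bbbb###+--
    70 ##################bbbb###+--
    68 ##############bbbbbbbbb##+--
    65 #############bbbbbbbbbbb++--
    62 +############bbbbbbbbbbbb+--
    60 +############bbbbbbbbbbbb+--
    58 ++###########bbbbbbbbbbbb+--
    55 ++###########bbbbbbbbbbbb+--
    52 ++###########bbbbbbbbbbbb+--
```

Call:
step_arm --plan "0.05 0 -0.03 0;0.1 0 0 0;0.3 0 0 0;0.4 0 0 0;0.5 0.1 0 0;0.5 0.2 0 0;0.2 0.3 0 0;-1.9 0 0 0;-0.2 0 0 0;0 0 0 0"

```text
t: 32.9
eef_pos: [0.5204, 0.1993, 0.234]
eef_rot: [0.131, -3.127, 0.002]
contact_force: [-17.5, -2.1, 19.8]
width: 0.0137
gripper_force: 121.2
```

Call:
step_arm --plan "0.05 0 0 0;0.1 0 0 0;0.3 0 0 0;0.4 0 0 0;0.5 -0.1 0 0;0.5 -0.2 0 0;0.2 -0.2 0 0;-1.9 0 0 0;-0.2 0 0 0;0 0 0 0"

```text
t: 33.73
eef_pos: [0.5214, 0.1942, 0.2334]
eef_rot: [0.131, -3.127, 0.0]
contact_force: [-17.6, -1.8, 14.3]
width: 0.0136
gripper_force: 119.7
```

```bash
python3 balls2.py scene;python3 tub2.py scene | sed -n 14,52p
```

```text
tcp [0.5214 0.1942 0.2334] 3.2253 F [-17.6  -1.8  14.3] 33.7333 0.013630647844361765
pitch deg 1.5 support 293 408
lip world [0.645  0.2053 0.008 ]
blob [359. 245.] 45 med [-29.   0.  11.] min [-37. -19.   4.] max [-21.  22.  17.]
blob [376. 259.] 67 med [40. 28. 15.] min [-3. 15.  5.] max [55. 30. 27.]
blob [365. 264.] 22 med [45. -8. 13.] min [ 40. -12.   5.] max [49. -1. 19.]
    78 ------------------------++++
    75 ++++++++bbbbb++++#bbb---++++
    72 ++######bbbbb#####bbb---++++
    70 ++#+###bbbbb######bbb+--++++
    68 +++++##bbbbb#++###bbb+--++++
    65 +++++#bbbbbb++++#bbbb+--++++
    62 #+++##bbbbbb+++#bbbbb+--++++
    60 +++##bbbbbbb+++bbbbbb+--++++
    58 ++#bbbbbbbbbbbbbbbbbbb--++++
    55 ++#bbbbbbbbbbbbbbbbbbb--++++
    52 ++bbbbbbbbbbbbbbbbbbbb--++++
    50 +#bbbbbbbbbbbbbbbbbbbb--++++
    48 ++bbbbbbbbbbbbbbbbbbbb--++++
    45 +bbbbbbbbbbbbbbbbbbbbb--++++
    42 #bbbbbbbbbbbbbbbbbbbbb--++++
    40 +bbbbbbbbbbbbbbbbbbbbb--++++
    38 +bbbbbbbbbbbbbbbbbbbbb--++++
    35 +bbbbbbbbbbbbbbbbbbbbb----++
    32 bbbbbbbbbbbbbbbbbbbbbb----++
    30 bbbbbbbbbbbbbbbbbbbbbb----++
    28 bbbbbbbbbbbbbbbbbbbbbb----++
    25 bbbbbbbbbbbbbbbbbbbbbb----++
    22 bbbbbbbbbbbbbbbbbbbbbb----++
    20 bbbbbbbbbbbbbbbbbbbbbb----++
    18 bbbbbbbbbbbbbbbbbbbbbb----++
    15 bbbbbbbbbbbbbbbbbbbbbb----++
    12 bbbbbbbbbbbbbbbbbbbbbb----++
    10 bbbbbbbbbbbbbbbbbbbbbb----++
     8 bbbbbbbbbbbbbbbbbbb#b+----++
     5 bbbbbbbbb##bbb#####+b+----++
     2 bbbbbbb#####b######+bb----++
     0 bbbbbb#############+b+----++
    -2 bbbbbb#++####++####+b+----++
    -5 bbbbb#+++####+++##bbb+----++
    -8 bbbbb##++####++##bbbb+----++
   -10 bbbbbb+++#bb#++##bbbb+----++
   -12 bbbbbbb##bbbb###bbbbb+----++
   -15 bbbbbbbbbbbbbbbbbbbbb+----++
   -18 bbbbbbbbbbbbbbbbbbbbb+----++
```

Call:
step_arm --plan "0 0 -0.1 0;0 0 -0.2 0;0 0 -0.3 0;0 0 -0.3 0;0 0 -0.2 0;0.1 0 0 0;0.2 0 0 0;0.2 0 0 0;0.1 0 0 0"

```text
t: 34.58
eef_pos: [0.5194, 0.1942, 0.2447]
eef_rot: [0.131, -3.139, 0.0]
contact_force: [0.5, 0.1, -2.2]
width: 0.0137
gripper_force: 117.7
```

```bash
python3 balls2.py scene;python3 tub2.py scene | sed -n 14,28p
```

```text
tcp [0.5194 0.1942 0.2447] 3.2248 F [ 0.5  0.1 -2.2] 34.5833 0.013680187033275929
pitch deg 2.0 support 297 412
lip world [0.6454 0.2054 0.0204]
blob [348. 238.] 6 med [-41. -29.  21.] min [-44. -30.  17.] max [-34. -29.  25.]
blob [363. 241.] 23 med [-31.  11.  10.] min [-42.   6.   4.] max [-26.  22.  16.]
blob [357. 242.] 25 med [-31.  -7.  12.] min [-44. -17.   4.] max [-25.   5.  17.]
blob [352. 248.] 12 med [ -6. -29.  16.] min [-24. -30.  13.] max [ 13. -28.  22.]
blob [377. 257.] 67 med [41. 29. 13.] min [-8. 14.  4.] max [55. 30. 25.]
blob [366. 261.] 21 med [44. -7. 12.] min [ 36. -12.   6.] max [49. -1. 16.]
blob [359. 263.] 5 med [ 46. -26.   8.] min [ 43. -28.   7.] max [ 49. -23.  10.]
    78 ------------------------++++
    75 ++++++--++++-----+++++--++++
    72 #####+--++++++++++++++--++++
    70 #####+-+++++++##+++#++--++++
    68 +++###+bbbbb####bbbb++--++++
    65 +++##bbbbbbb###bbbbb++--++++
    62 +++##bbbbbb#####bbbb+---++++
    60 +##+bbbbbb######bbbbb+--++++
    58 +##bbbbbbb+++##bbbbbbb--++++
    55 ++bbbbbbbb+++##bbbbbbb--++++
    52 +#bbbbbbbb+++#bbbbbbbb--++++
    50 ##bbbbbbbb++++bbbbbbbb--++++
    48 #bbbbbbbbbbbbbbbbbbbbb--++++
    45 bbbbbbbbbbbbbbbbbbbbbb--++++
    42 bbbbbbbbbbbbbbbbbbbbbb--++++
```

Call:
step_arm --plan "0.1 0 0 0;0.3 0 0 0;0.5 0 0 0;0.7 0 0 0;0.9 0 0 0;1 0 0 0;1 0 0 0;1 0 0 0;1 0 0 0;0.8 0 0 0"

```text
t: 35.52
eef_pos: [0.4455, 0.188, 0.2448]
eef_rot: [0.131, -3.138, 0.0]
contact_force: [0.4, 0.6, -2.5]
width: 0.0136
gripper_force: 117.9
```

Call:
step_arm --plan "0.6 0 0 0;0.4 0 0 0;0.2 0 0 0;0.2 0 0 0;0.2 0 0 0" --hand -0.645 --force 30

```text
t: 35.93
eef_pos: [0.4313, 0.1869, 0.2449]
eef_rot: [-0.13, 3.138, 0.0]
contact_force: [0.2, 0.3, -1.9]
width: 0.0153
gripper_force: 36.2
```

```bash
python3 balls2.py scene
```

```text
tcp [0.4313 0.1869 0.2449] 3.2247 F [ 0.2  0.3 -1.9] 35.9333 0.01532066821119613
pitch deg 1.5 support 258 365
lip world [0.5568 0.198  0.0195]
blob [339. 218.] 5 med [-41. -29.  21.] min [-44. -30.  18.] max [-32. -29.  25.]
blob [350. 221.] 43 med [-30.   4.  12.] min [-41. -17.   5.] max [-25.  20.  17.]
blob [364. 227.] 12 med [10. 30. 18.] min [-2. 29. 12.] max [24. 30. 24.]
blob [368. 236.] 16 med [45. 29. 13.] min [29. 28.  6.] max [54. 30. 23.]
blob [356. 239.] 19 med [49. -7. 13.] min [ 43. -13.   7.] max [53. -0. 18.]
```

Call:
step_arm --plan "0.1 0 0.1 0;0.1 0 0.1 0;0.15 0 0.15 0;0.2 0 0.15 0;0.2 0 0.2 0;0.2 0 0.2 0;0.2 0 0.2 0;0.2 0 0.2 0;0.1 0 0.2 0;0 0 0 0"

```text
t: 36.82
eef_pos: [0.4185, 0.1859, 0.2311]
eef_rot: [-0.13, 3.133, 0.001]
contact_force: [1.7, -0.2, 7.0]
width: 0.0152
gripper_force: 37.1
```

```bash
python3 balls2.py scene
```

```text
tcp [0.4185 0.1859 0.2311] 3.2245 F [ 1.7 -0.2  7. ] 36.8167 0.015159100399881005
pitch deg 20.5 support 192 283
lip world [0.5609 0.1985 0.0505]
blob [351. 222.] 54 med [-27.  -4.  11.] min [-41. -13.   4.] max [-4. 23. 17.]
blob [342. 224.] 7 med [-18. -29.   9.] min [-26. -30.   6.] max [ -8. -28.  12.]
```

Call:
step_arm --plan "0 0 0 0;0 0 0 0;-0.2 0 -0.5 0;-0.2 0 -1 0;0 0 -2 0;0 0 -2.5 0;0 0 -2.5 0;0 0 -2.5 0;0 0 -1.8 0;0 0 -1 0" --hand -1 --force 100

```text
t: 37.7
eef_pos: [0.4206, 0.186, 0.3699]
eef_rot: [-0.131, 3.138, 0.001]
contact_force: [-0.0, 0.1, -2.1]
width: 0.0138
gripper_force: 97.6
```

```bash
python3 balls2.py scene; python3 - <<'E'
from h import *
from scipy.optimize import least_squares
def circ(q,r=None):
    f=lambda s:np.hypot(q[:,0]-s[0],q[:,1]-s[1])-s[2]
    return least_squares(f,[q[:,0].mean(),q[:,1].mean(),32],loss="soft_l1").x
for n,cam in(("wrist1","wrist"),("wrist2","wrist"),("top0","top")):
    z=np.load(n+".npz");ci=robot.camera_info(cam)
    if "R" in z: ci=dict(ci,R=z["R"],t=z["t"])
    P=cloud(z["d"],ci)*1000;m=(z["d"]>0)&(abs(P[...,2]-70)<6)&(np.hypot(P[...,0]-477,P[...,1]+200)<45);q=P[m]
    print(n,len(q),circ(q).round(1) if len(q)>20 else 0)
    H,S,V=cv2.split(cv2.cvtColor(z["im"],cv2.COLOR_BGR2HSV));r=((H<8)|(H>172))&(S>110)&(z["d"]>0)&(np.hypot(P[...,0]-477,P[...,1]+200)<48);print(" red",r.sum(),np.median(P[r],0).round(1) if r.any() else 0)
# jar white label from wrist1
a=robot.camera_info("top");z=np.load("top0.npz");P=cloud(z["d"],a)*1000
H,S,V=cv2.split(cv2.cvtColor(z["im"],cv2.COLOR_BGR2HSV));r=((H<8)|(H>172))&(S>110);r[:,:338]=0;r[:,372:]=0;r[:155]=0;r[192:]=0
q=P[r&(z["d"]>0)];print("window",len(q),q.mean(0).round(1),np.polyfit(q[:,1],q[:,0],1))
E
```

```text
tcp [0.4206 0.186  0.3699] 3.2248 F [-0.   0.1 -2.1] 37.7 0.013783856914193348
pitch deg 19.0 support 202 306
lip world [0.5616 0.1985 0.1856]
blob [346. 181.] 14 med [-38. -29.  14.] min [-44. -30.   4.] max [-34. -28.  28.]
blob [358. 183.] 51 med [-26.  -1.  11.] min [-39. -14.   4.] max [-9. 23. 16.]
wrist1 1036 [ 478.2 -199.4   32.3]
 red 432 [ 454.6 -177.1   66.4]
wrist2 665 [ 478.3 -202.4   35.2]
 red 144 [ 455.8 -174.5   56.8]
top0 88 [ 479.  -202.    32.1]
 red 18 [ 457.7 -178.3   65.5]
window 51 [ 562.3 -229.5   52.8] [2.42903641e-01 6.18069203e+02]
```

Call:
step_arm --plan "0 -1 0 0;0.1 -2.5 0 0;0.1 -3.5 0 0;0.1 -4 0 0;0.1 -4 0 0;0.1 -4 0 0;0.1 -4 0 0;0.1 -4 0 0;0.1 -4 0 0;0.1 -3.5 0 0"

```text
t: 38.58
eef_pos: [0.4389, -0.1613, 0.3662]
eef_rot: [0.128, -3.136, -0.001]
contact_force: [0.9, 1.0, -2.0]
width: 0.0141
gripper_force: 97.9
```

Call:
step_arm --plan "0.1 -2.5 0 0;0.05 -1.5 0 0;0 -0.5 0 0;0 0 0 0;0 0 0 0" --hand -0.645 --force 20

```text
t: 39.0
eef_pos: [0.4418, -0.2031, 0.3667]
eef_rot: [0.13, -3.137, -0.003]
contact_force: [-0.8, 0.3, -2.5]
width: 0.0154
gripper_force: 36.1
```

```bash
python3 balls2.py scene
```

```text
tcp [ 0.4418 -0.2031  0.3667] 3.2246 F [-0.8  0.3 -2.5] 39.0 0.015356132383353364
pitch deg 19.5 support 253 395
lip world [ 0.5825 -0.1903  0.1836]
blob [209. 194.] 81 med [-28.  -3.  10.] min [-35. -26.   4.] max [-11.  17.  16.]
```

Call:
step_arm --plan "-0.15 -0.1 0 0;0 0 0 0;0 0 0 0;0 0 0 0;0 0 0 0" --hand -0.627

```text
t: 39.47
eef_pos: [0.4442, -0.2041, 0.368]
eef_rot: [-0.132, 3.138, -0.0]
contact_force: [0.6, 0.4, -0.8]
width: 0.016
gripper_force: 3.7
```

Call:
step_arm --plan "0 0 0 0;0 0 0 0;0 0 0 0" --hand -1 --force 60

```text
t: 39.72
eef_pos: [0.4442, -0.2044, 0.3679]
eef_rot: [-0.131, 3.138, 0.0]
contact_force: [1.0, 0.9, -0.6]
width: 0.0151
gripper_force: 58.4
```

```bash
python3 balls2.py scene
```

```text
tcp [ 0.4442 -0.2044  0.3679] 3.2249 F [ 1.   0.9 -0.6] 39.7167 0.015128820105637491
pitch deg -54.5 support 216 510
lip world [ 0.4559 -0.2027  0.0693]
```

Call:
step_arm --plan "0 0 -1.5 0;0 0 -2 0;-0.5 1.5 0 0;-1.5 3 0 0;-2 3.5 0 0;-2.5 3.5 0 0;-2.5 3.5 0 0;-2.5 3 0 0;-2 2 0.5 0;-1.2 0.65 2 0"

```text
t: 40.6
eef_pos: [0.5745, 0.0145, 0.3802]
eef_rot: [-0.137, 3.132, 0.0]
contact_force: [0.9, -0.4, -1.2]
width: 0.0153
gripper_force: 58.9
```

```bash
python3 balls2.py scene; python3 - <<'E'
from h import *
for n in("scene","top"):
    im,d,ci=snap(n);P=cloud(d,ci);f=K(ci)
    # map at jar
    for zz in(.014,.07)[:1]:
        X,Y=np.meshgrid(np.arange(40,-42,-3.),np.arange(40,-42,-2.),indexing="ij")
        W=np.stack([.4784+X/1000,-.2005+Y/1000,np.full(X.shape,zz)],-1);C=W@np.array(ci["R"]).T+np.array(ci["t"])
        m=cv2.remap(im,(f*C[...,0]/C[...,2]+ci["cx"]).astype(np.float32),(f*C[...,1]/C[...,2]+ci["cy"]).astype(np.float32),cv2.INTER_LINEAR).astype(int)
        print(n);[print("".join("r" if a[2]>a[0]+40 else "%x"%min(15,max(a)//12) for a in r)) for r in m]
    if n=="top":
        q=P*1000;k=(abs(q[...,2]-70)<6)&(np.hypot(q[...,0]-478,q[...,1]+200)<48)&(d>0);print("jar rim mean/minrect",cv2.minAreaRect(q[k][:,:2].astype(np.float32)))
        H,S,V=cv2.split(cv2.cvtColor(im,cv2.COLOR_BGR2HSV));r=((H<8)|(H>172))&(S>110)&(d>0)&(np.hypot(q[...,0]-477,q[...,1]+200)<48);print(" red",r.sum(),np.median(q[r],0).round(1) if r.any() else 0)
E
```

```text
tcp [0.5745 0.0145 0.3802] 3.229 F [ 0.9 -0.4 -1.2] 40.6 0.015333739243109792
pitch deg -54.0 support 254 553
lip world [0.5884 0.0164 0.0817]
blob [303. 207.] 5 med [-30.  22.  26.] min [-31.  17.  26.] max [-25.  25.  27.]
blob [282. 210.] 6 med [-25. -29.   9.] min [-30. -30.   8.] max [-19. -27.  28.]
blob [284. 232.] 6 med [ 34. -29.   9.] min [ 27. -29.   5.] max [ 41. -29.  14.]
scene
ccccccbb987655555555555554211111111121111
cccccba9765555555555555554321111121121111
ccccbb96555555555555555554322222221122122
ccccba75555555555555555555433222222122221
ccccb865555555555555555555554443333223332
cccba755555555555555555555555544444334544
cccb9645555555555555555555555555555446677
ccca8545555555555555555555555555555545667
ccca8545555555555555555555555555555545667
ccca8545555555555555555555555555555545667
cccb8645555555555555555555555555555555678
ccbb9645555555555555555555555555555555679
cccba64555555555555555555555555555554557a
cccba64555555555555555555555555555544558a
ccccb74555555555555555555555555555544569b
ccccc74555555555555555555555555555554569c
ccccb7455555555555555555555555555
[... 1105 characters left out ...]
ba986555665678999999999999999999998645678
aaa97655567899999999999999999999987656789
aaa9865457rrrra99999999999999999986566789
abaa96445rrrrrrr9999999999999999876677789
bbbba86544rrrrrra99999999999999877776679a
bbbbba86443rrrrr99989999999998887666678aa
bbbbba98754445566677888888888776666679abb
baabbbaa97654444444566666666665566678aabb
aaabbbbaa9876544444444444555556667789aabb
aaaaaaabaaaa98666666666676666667899aaaabb
aaaaaaaaaaaaaa998999887888777789aaaaaabbb
aaaaaaaabbaabbaaaaaaaa9999999aaabbbabbbbb
bbbaabbbbbabbbaaaaaaaaaaababbbbbbbbbbbbbb
jar rim mean/minrect ((480.48260498046875, -201.4921112060547), (65.95106506347656, 65.30398559570312), 0.8744553923606873)
 red 19 [ 456.4 -178.9   65.8]
```

Call:
step_arm --plan "0.3 0 2 0;0 0 3 0;0 0 2 0;0 0 0.6 0;0 0 0.2 0;0 0 0.1 0;0 0 0 0" --hand -0.635 --force 20

```text
t: 41.33
eef_pos: [0.5688, 0.0098, 0.3028]
eef_rot: [-0.128, 3.136, -0.001]
contact_force: [-6.0, 0.3, 18.8]
width: 0.0155
gripper_force: 22.8
```

```bash
python3 balls2.py scene; python3 tub2.py scene | sed -n 10,60p
```

```text
tcp [0.5688 0.0098 0.3028] 3.2231 F [-6.   0.3 18.8] 41.3333 0.015495431973003912
pitch deg -52.5 support 277 488
lip world [0.586  0.0117 0.0047]
blob [291. 260.] 20 med [54. -6. 10.] min [ 50. -24.   7.] max [56. 15. 15.]
    88 ---+++++++++++++++++++++++++
    85 ---+++++++++++++++++++++++++
    82 ------------------------++++
    80 ------------------------++++
    78 ------------------------++++
    75 ++++--------------------++++
    72 +++++-------------------++++
    70 +++++-------------------++++
    68 +++++-------------------++++
    65 ++++++------------------++++
    62 +++++-------------------++++
    60 +++++-------------------++++
    58 ++++++------------------++++
    55 +++++-------------------++++
    52 +++++-------------------++++
    50 +++++-------------------++++
    48 +++++-------------------++++
    45 ++++++------------------++++
    42 +++++++++---------------++++
    40 ++++####+---------------++++
    38 ++#######+--------------++++
    35 ++#######-----------------++
    32 +##++###+-----------------++
    30 ++#+++#+------------------++
    28 +++++
[... 259 characters left out ...]
--------------++
     8 ++++++--------------------++
     5 +++++---------------------++
     2 +++++---------------------++
     0 +++++---------------------++
    -2 +++++---------------------++
    -5 +++++---------------------++
    -8 +++++---------------------++
   -10 +++++---------------------++
   -12 +++++---------------------++
   -15 +++++---------------------++
   -18 +++++---------------------++
   -20 +++++---------------------++
   -22 +++++---------------------++
   -25 +++++---------------------++
   -28 +++++---------------------++
   -30 ++++++--------------------++
   -32 +++++---------------------++
   -35 +++++---------------------++
   -38 +++++---------------------++
```

Call:
step_arm --plan "0 0 -0.05 0;0.9 0 0.15 0;0.95 0 0.2 0;1.2 0 0.35 0;1.2 0 0.45 0;1.1 0 0.6 0;1.1 0 0.65 0;1 0 0.75 0;0.95 0 0.85 0;0.8 0 0.9 0" --hand -0.63

```text
t: 42.27
eef_pos: [0.4767, 0.0022, 0.2512]
eef_rot: [-0.128, 3.137, -0.001]
contact_force: [0.2, -0.3, -1.3]
width: 0.016
gripper_force: 7.1
```

Call:
step_arm --plan "0.8 0 0.9 0;0.4 0 0.5 0;0.3 0 0.5 0;0 0 0.1 0;0 0 0 0"

```text
t: 42.68
eef_pos: [0.4613, 0.0013, 0.2309]
eef_rot: [0.128, -3.137, 0.002]
contact_force: [-1.4, 0.1, -0.2]
width: 0.0158
gripper_force: 6.8
```

```bash
python3 balls2.py scene; python3 tub2.py top | sed -n 10,60p
```

```text
tcp [0.4613 0.0013 0.2309] 3.2232 F [-1.4  0.1 -0.2] 42.6833 0.01582221893199047
pitch deg 4.0 support 323 478
lip world [0.5893 0.0123 0.011 ]
blob [276. 232.] 6 med [-42. -30.  15.] min [-44. -30.   8.] max [-41. -29.  26.]
    88 +#++++--+-----+-----+++----+
    85 +#+++--+----+-----++++-----+
    82 +#++++-++++++----++--+-----+
    80 +#++++++++++++-++++--+-----+
    78 +#+++++-+--+++----+-+-------
    75 +#+++-----------+-----------
    72 +##++-----------------------
    70 +#++------------------------
    68 +#++------------------------
    65 +#++------------------------
    62 +#++------------------------
    60 +#++------------------------
    58 +#++------------------------
    55 +#++------------------------
    52 +#+-------------------------
    50 +#+-------------------------
    48 +#+-------------------------
    45 +#+-------------------------
    42 +#++--------------------+---
    40 +##++-----------------++++--
    38 +#####+--------------++##+--
    35 +######+-------------+##++--
    32 +######+-------------++##+--
    30 +######+--------------++++--
    28 +##
[... 261 characters left out ...]
----------------
     8 +#++------------------------
     5 +#++------------------------
     2 +#++------------------------
     0 +#++------------------------
    -2 +#++------------------------
    -5 +#++------------------------
    -8 +#++------------------------
   -10 +#++------------------------
   -12 +#++------------------------
   -15 +#++------------------------
   -18 +#++------------------------
   -20 +#++------------------------
   -22 +##+------------------------
   -25 +#++------------------------
   -28 +#++------------------------
   -30 +#+-------------------------
   -32 +#+-------------------------
   -35 +#+-------------------------
   -38 +#+-------------------------
```

Call:
step_arm --plan "0 0 0 0;0 0 0 0;0 0 0 0;0 0 0 0;0 0 0 0;0 0 -1 0;0 0 -3 0;0 0 -4 0;0 0 -4 0;0 0 -1 0" --hand 1

```text
t: 43.62
eef_pos: [0.4641, 0.002, 0.3658]
eef_rot: [-0.131, 3.131, -0.002]
contact_force: [1.4, 0.2, 0.2]
width: 0.0854
gripper_force: 0.0
```

Call:
step_arm --plan "-0.1 -2 0 0;0 -4 0 0;0 -4 0 0;0 -4 0 0;0 -4 0 0;0 -2.3 0 0;0 0 0 0;0 0 0 0"

```text
t: 44.28
eef_pos: [0.4801, -0.2012, 0.36]
eef_rot: [0.127, -3.139, -0.001]
contact_force: [0.1, 0.2, 0.2]
width: 0.0855
gripper_force: 0.0
```

```bash
python3 - <<'E'
from h import *
from scipy.optimize import least_squares
p,y,R=pose();print(p,y%(2*np.pi),robot.get_obs()["joints"])
im,d,ci=snap("wrist");P=cloud(d,ci)*1000
rr=np.hypot(P[...,0]-479,P[...,1]+201)
m=(d>0)&(abs(P[...,2]-70)<4)&(rr<42)&(rr>26);q=P[m]
print("jar wrist",len(q),least_squares(lambda s:np.hypot(q[:,0]-s[0],q[:,1]-s[1])-s[2],[479,-201,32.5],loss="soft_l1").x.round(1))
H,S,V=cv2.split(cv2.cvtColor(im,cv2.COLOR_BGR2HSV));r=((H<8)|(H>172))&(S>110)&(d>0)&(rr<45);print("red",r.sum(),np.median(P[r],0).round(1) if r.any() else 0)
im,d,ci=snap("scene");P=cloud(d,ci)*1000;b=im.astype(int)
m=(b[...,0]>b[...,2]+25)&(d>0)&(P[...,0]>420)&(P[...,0]<620)&(abs(P[...,1]-10)<45)
q=P[m];f=q[(q[:,2]<12)&(q[:,0]>515)];A=np.c_[f[:,:2],np.ones(len(f))];print("scoop floor plane",np.linalg.lstsq(A,f[:,2],rcond=None)[0].round(4),f.mean(0).round(1),len(f),cv2.minAreaRect(q[q[:,2]<38][:,:2].astype(np.float32)))
E
```

```text
[ 0.4800984  -0.20121675  0.3599506 ] 3.222280057509085 [-5.38842863e-01  3.07992695e-01 -3.39404489e-01  9.24034957e-01
  4.16758846e-04 -6.19530302e-01]
jar wrist 1411 [ 478.6 -200.7   32. ]
red 265 [ 458.6 -178.4   72.2]
scoop floor plane [-8.8000e-03 -4.1000e-03  9.8075e+00] [553.7   8.8   4.9] 339 ((515.2921142578125, 8.045421600341797), (153.6844482421875, 62.63290786743164), 2.0352251529693604)
```

Call:
step_arm --plan "0.15 0.05 3 0;0 0 4 0;0 0 4 0;0 0 3 0;0 0 1.3 0;0 0 0 0;0 0 0 0"

```text
t: 44.97
eef_pos: [0.4786, -0.1983, 0.207]
eef_rot: [0.134, -3.137, -0.002]
contact_force: [-0.3, 0.0, 0.3]
width: 0.0852
gripper_force: 0.0
```

Call:
step_arm --plan "0 0 0 0;0 0 0 0;0 0 0 0;0 0 0 0;0 0 0 0;0 0 0 0" --hand -1 --force 40

```text
t: 45.47
eef_pos: [0.4796, -0.2001, 0.2095]
eef_rot: [-0.131, 3.136, -0.003]
contact_force: [-1.4, 2.1, 6.2]
width: 0.0664
gripper_force: 45.1
```

Gripped; now turn the jar by about 2.69 rad.

Call:
step_arm --plan "0 0 0 0.06;0 0 0 0.12;0 0 0 0.12;0 0 0 0.12;0 0 0 0.12;0 0 0 0.12;0 0 0 0.12;0 0 0 0.12;0 0 0 0.12;0 0 0 0.12"

```text
t: 46.3
eef_pos: [0.4795, -0.2012, 0.2095]
eef_rot: [1.59, 2.704, -0.006]
contact_force: [-2.7, -4.2, 6.9]
width: 0.0665
gripper_force: 45.2
```

Call:
step_arm --plan "0 0 0 0.12;0 0 0 0.12;0 0 0 0.12;0 0 0 0.12;0 0 0 0.12;0 0 0 0.12;0 0 0 0.12;0 0 0 0.12;0 0 0 0.12;0 0 0 0.12"

```text
t: 47.13
eef_pos: [0.478, -0.2002, 0.2095]
eef_rot: [2.841, 1.336, -0.004]
contact_force: [-7.4, -1.1, 13.7]
width: 0.0668
gripper_force: 46.1
```

Call:
step_arm --plan "0 0 0 0.12;0 0 0 0.12;0 0 0 0.05;0 0 0 0.04;0 0 0 0;0 0 0 0"

```text
t: 47.63
eef_pos: [0.4782, -0.1996, 0.2095]
eef_rot: [3.021, 0.86, -0.001]
contact_force: [-6.2, 0.5, 12.9]
width: 0.0664
gripper_force: 45.6
```

Call:
step_arm --plan "0 0 0 0;0 0 0 0;0 0 0 0;0 0 0 0;0 0 -1 0;0 0 -3 0;0 0 -4 0;0 0 -4 0;0 0 -2 0;0 0 0 0" --hand 1

```text
t: 48.47
eef_pos: [0.4804, -0.2006, 0.3533]
eef_rot: [3.015, 0.859, 0.011]
contact_force: [1.1, 0.2, -0.7]
width: 0.0855
gripper_force: 0.0
```

Call:
step_arm --plan "-3 0 0 0;-3 0 0 0;-3 0 0 0;-3 0 0 0;-2 0 0 0;0 0 0 0"

```text
t: 48.97
eef_pos: [0.3572, -0.2744, 0.347]
eef_rot: [-3.022, -0.854, 0.003]
contact_force: [-0.4, 0.5, -0.6]
width: 0.0851
gripper_force: 0.0
```

```bash
python3 - <<'E'
from h import *
from scipy.optimize import least_squares
p,y,R=pose();print(p,y,robot.get_obs()["t"])
for n in("top","wrist"):
    im,d,ci=snap(n);P=cloud(d,ci)*1000;rr=np.hypot(P[...,0]-479,P[...,1]+201)
    m=(d>0)&(abs(P[...,2]-70)<4)&(rr<44)&(rr>24);q=P[m]
    if len(q)>25:print(n,len(q),least_squares(lambda s:np.hypot(q[:,0]-s[0],q[:,1]-s[1])-s[2],[479,-201,32.5],loss="soft_l1").x.round(1))
    H,S,V=cv2.split(cv2.cvtColor(im,cv2.COLOR_BGR2HSV));r=((H<8)|(H>172))&(S>110)&(d>0)
    a=r&(rr<42);w=r&(rr>60)&(rr<125)&(P[...,0]>530)
    for k,mm in(("tick",a),("win",w)):print(" ",k,mm.sum(),np.median(P[mm],0).round(1) if mm.any() else 0)
    if n=="top":
        f=K(ci);X,Y=np.meshgrid(np.arange(40,-42,-3.),np.arange(40,-42,-2.),indexing="ij");W=np.stack([.479+X/1000,-.201+Y/1000,np.full(X.shape,.014)],-1);C=W@np.array(ci["R"]).T+np.array(ci["t"])
        m=cv2.remap(im,(f*C[...,0]/C[...,2]+ci["cx"]).astype(np.float32),(f*C[...,1]/C[...,2]+ci["cy"]).astype(np.float32),cv2.INTER_LINEAR).astype(int)
        [print("".join("r" if a[2]>a[0]+40 else "%x"%min(15,max(a)//12) for a in r)) for r in m]
E
python3 tub2.py top | sed -n 22,44p
```

```text
[ 0.35717395 -0.27443375  0.34696073] 0.5506442973631208 48.9667
top 66 [ 477.6 -200.8   32.2]
  tick 11 [ 507.1 -210.6   70.2]
  win 52 [ 562.7 -228.5   54.4]
aaaaaaaaaaaaaa99988888888rrrrrrraaaaaaaaa
aaaaaaaaaaaaa987765555455rrrrrrr99aaaaaaa
aaaaaaaaaaa9876544333332344rrrr67899aaaaa
aaaaaaaaaa986543333333333333333456789aaaa
aaaaaaaa987644344455554433333333345789aaa
aaaaaa9987544444567787666555443333456899a
aaaaa98776444556788888888887654333345789a
aaa99876654567788899988898877643333335799
aaa98766555678889999999988765543332335689
aa986666567888999999999987554444333234578
aa975566678899999999998876444444333333568
a9864567778999999999999887544444554333468
a9764567788899999988999988765456776433468
a9754578888999999889999999887778886533468
a9753568889999999999999999988889886534578
a9753457788788899999999988778899886545789
a975334676656678999999987655668887644578a
a9874335666555678999998765555567775456789
aa975433566654456777888765544456665566689
aa997533346665445555678754444455656666789
aaaa975333456665555556786544445566666789a
aaaaa975333345666665567876566666655678aaa
aaaaa98754333344
[... 417 characters left out ...]
----------------
    48 +#+-------------------------
    45 +#+-------------------------
    42 +#++-------------------++---
    40 +##++-----------------++++--
    38 +#####+--------------++##+--
    35 #######+-------------+###+--
    32 #######+-------------++##+--
    30 #######+--------------++#+--
    28 #######+---------------++---
    25 #####++---------------------
    22 ###++-----------------------
    20 ##++------------------------
    18 ###+------------------------
    15 ###+------------------------
    12 ##++------------------------
    10 ##++------------------------
     8 +#++------------------------
     5 +#++------------------------
     2 +##+------------------------
```

```bash
python3 -c "
from workcell import robot
print(robot.finish_job())"
```

```text
the job is handed in; nothing more can be done
None
```

I handed the job in at about 49 s; no verdict was returned. By my last camera readings, four balls are in the jar and two in the bin, the scoop lies flat in its tray, and the label faces the reader's window to within about 1°.

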